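# Strip the shop scale's keys and slide in the new price plate

## Task

The bakery's scale is getting its keys cleaned and a new price list: with the C-shaped key puller, draw every cap still on the key panel straight up off its post, never touching a cap with the fingers while it is on, and stand the caps upright, key top up, on the floor of the aluminium parts tray. Stand the puller back upright in the middle of its cork mat, and slide the white price plate nose first into its flat grey case until it is fully home. Leave the bread, the jar and the cup alone.

Things in the scene. Friction and masses are not known exactly. Their poses are not given: they have to be found in the camera images.
- scale: Dark grey shop scale, fixed, 300 (x) x 240 (y) mm. Origin: centre of its underside; +x to its back. In front (x -150 to -60 mm) a flat key panel, 45 mm above the counter, with five key posts in a row at x = -105, y = -80, -40, 0, 40, 80 mm; behind it the weighing platform, 78 mm high, with a loaf on it.
- key1 (a point): Foot of key post 1, on the panel's top, 45 mm above the counter; axes as the scale's. A post is a black stub 11 x 9 mm, 12 mm high; its two spring clips hold the cap's collar by friction: about 6 to 9 N straight up, free after 10 to 13 mm of lift.
- key2 (a point): Foot of key post 2, on the panel's top, 45 mm above the counter; axes as the scale's. A post is a black stub 11 x 9 mm, 12 mm high; its two spring clips hold the cap's collar by friction: about 6 to 9 N straight up, free after 10 to 13 mm of lift.
- key3 (a point): Foot of key post 3, on the panel's top, 45 mm above the counter; axes as the scale's. A post is a black stub 11 x 9 mm, 12 mm high; its two spring clips hold the cap's collar by friction: about 6 to 9 N straight up, free after 10 to 13 mm of lift.
- key4 (a point): Foot of key post 4, on the panel's top, 45 mm above the counter; axes as the scale's. A post is a black stub 11 x 9 mm, 12 mm high; its two spring clips hold the cap's collar by friction: about 6 to 9 N straight up, free after 10 to 13 mm of lift.
- key5 (a point): Foot of key post 5, on the panel's top, 45 mm above the counter; axes as the scale's. A post is a black stub 11 x 9 mm, 12 mm high; its two spring clips hold the cap's collar by friction: about 6 to 9 N straight up, free after 10 to 13 mm of lift.
- cap1_mid (a point): Ivory key cap of post 1 (None if absent). Mushroom shape, 24 mm high, 30 g: square head 34 x 34 x 8 mm on a square hollow collar 20 x 20 mm, 16 mm high, that stands on the panel, so a 16 mm gap lies under the head all round. Point: its centre, 12 mm above the collar's foot; axes as the scale's. Draw with the puller; no finger on it until it is off.
- cap2_mid (a point): Ivory key cap of post 2 (None if absent). Mushroom shape, 24 mm high, 30 g: square head 34 x 34 x 8 mm on a square hollow collar 20 x 20 mm, 16 mm high, that stands on the panel, so a 16 mm gap lies under the head all round. Point: its centre, 12 mm above the collar's foot; axes as the scale's. Draw with the puller; no finger on it until it is off.
- cap3_mid (a point): Ivory key cap of post 3 (None if absent). Mushroom shape, 24 mm high, 30 g: square head 34 x 34 x 8 mm on a square hollow collar 20 x 20 mm, 16 mm high, that stands on the panel, so a 16 mm gap lies under the head all round. Point: its centre, 12 mm above the collar's foot; axes as the scale's. Draw with the puller; no finger on it until it is off.
- cap4_mid (a point): Ivory key cap of post 4 (None if absent). Mushroom shape, 24 mm high, 30 g: square head 34 x 34 x 8 mm on a square hollow collar 20 x 20 mm, 16 mm high, that stands on the panel, so a 16 mm gap lies under the head all round. Point: its centre, 12 mm above the collar's foot; axes as the scale's. Draw with the puller; no finger on it until it is off.
- cap5_mid (a point): Ivory key cap of post 5 (None if absent). Mushroom shape, 24 mm high, 30 g: square head 34 x 34 x 8 mm on a square hollow collar 20 x 20 mm, 16 mm high, that stands on the panel, so a 16 mm gap lies under the head all round. Point: its centre, 12 mm above the collar's foot; axes as the scale's. Draw with the puller; no finger on it until it is off.
- puller_grip (a point): C-shaped steel key puller, 82 mm high, 120 g, standing on its fork. Point: centre of its wooden grip, 24 (x) x 16 (y) x 36 (z) mm, 64 mm above the puller's underside; pinch it across y. Puller x points out of the C's mouth, the way it is pushed under a cap.
- puller_fork (a point): Same puller, on its underside 64 mm straight below the grip's centre; a hooked cap's axis stands here, within 5 mm. Two flat tines 4 mm thick, 8 wide, 25 mm gap (41 over all), from x = -20 to +24 mm, the last 4 mm a lip 6.5 mm high. Heavy heel x -46 to -20, 60 wide; back x -32 to -22, arm over the mouth 38 mm up. The collar goes between the tines, the head rides on them.
- mat: Brown cork mat fixed on the counter, 90 (x) x 80 (y) x 3 mm; origin: centre of its underside. The puller's parking place.
- tray: Shallow aluminium parts tray, fixed, 130 (x) x 170 (y) mm outside; origin: centre of its underside; floor 4 mm above the counter, rim 9 mm above the counter and 3 mm thick. +x points roughly away from the robot.
- plate_tab (a point): White rigid price plate lying flat, 60 g, 84 (x) x 50 (y) x 6 mm, with an 8 mm nose (42 mm wide, 4 thick) at its +x end and an upright tab, 18 (x) x 12 (y) mm, 36 mm high, at its -x end; pinch the tab across y. Point: middle of the tab, 24 mm above the plate's underside; nose end 75 mm ahead in +x, rear edge 9 mm behind.
- case: Flat grey case for the plate, fixed, 62 (x) x 63 (y) x 16 mm; origin: centre of its underside. Mouth on its -x face (x = -31 mm, towards the robot): slot 53 mm wide, from 4 to 13 mm above the counter, 56 mm deep to a closed back. Fully home, the nose touches the back and the tab's middle is at x = -50, y = 0 mm of the case.
- loaf: Bystander, leave alone: long bread loaf, 84 x 200 x 78 mm, lying on the scale's platform; origin: centre of its underside.
- jar: Bystander, leave alone: amber glass jar, 60 mm across, 85 mm high; origin: centre of its underside.
- cup: Bystander, leave alone: white cup, 68 mm across, 80 mm high; origin: centre of its underside.
- roll1: Bystander, leave alone: bread roll, 84 mm across, 45 mm high; origin: centre of its underside.
- roll2: Bystander, leave alone: bread roll, 84 mm across, 45 mm high; origin: centre of its underside.
Not all that is in view belongs to the job. What is shaped like the part that bears plate_tab but green or red is not meant. What is shaped like the part that bears cap4_mid but blue or purple is not meant.

How it is judged:
By the outcome, as a careful person would: the job done as asked, in the order asked, and still so for the second after the job is handed in, with the robot touching nothing.
Of cap1, cap2, cap3, cap4, cap5 only 3 to 5 are there at a start; the rules pass over those that are not, and their reading is None.
At some moment in a run one of plate, puller may be knocked a few centimetres aside while the robot is not near it.
It also fails if it takes over 210 s, if anything falls off the work surface, if the arm or the gripper's body presses on something with over 40 N, if the wrist force passes 120 N, or if a joint passes its speed limit or range.

## Robot

A 6-joint arm with a two-finger parallel gripper is mounted at the origin on the work surface. World frame = base frame: x ahead of the robot, y to its left, z up, the work surface at z = 0. Lengths are in mm, angles in rad, forces in N, time in s.
With the tool pointing down it reaches from about 300 to 775 mm from the base axis. Payload 14.6 kg.
Tool frame: the origin (TCP) lies between the finger pads; the fingertips stand 19 mm ahead of it and the grasp point (between the pads) is the TCP; z points along the fingers, y is the line along which they close (so a half turn about z gives the same grasp; the last joint's range is limited). The gripper opens to 94 mm and grips with 3 to 60 N. Pads are 16 mm wide; open, the fingers measure 119 mm over their backs; the gripper's body (75 mm by 177 mm) begins 78 mm behind the grasp point.
Start: joints at [1.212, 0.3, 1.521, -0, 1.321, -0.067], TCP at [158.22, 526.741, 193.846] pointing down, gripper open.
Joint ranges: [-3.03, 3.03], [-0.79, 2.21], [0.23, 2.52], [-1.04, 4.18], [0, 3.07], [-2.55, 2.55]. Speed limits (rad/s): [2.22, 2.22, 2.57, 3.14, 3.14, 3.14].

## Interface

Orientations are given as [roll, pitch, yaw] about the fixed x, y, z axes, in that order (R = Rz(yaw) Ry(pitch) Rx(roll)).
In Python, from cell import monitor, imaging, job, find_in, trace gives the robot as it stands. The module is installed in compiled form; this text tells all that it offers.
- The arm moves only by the tool arm_command, never from a script. Its argument "steps" is a list of rows, each a list of 5 numbers: the opening, from 0 (shut) to 1 (fully open), then the shift along the tool's x, y, z in mm, then the turn about the tool's z in degrees. In form: [[gripper, dx, dy, dz, turn], ...]. A call has 1 to 20 rows; each row is the pose to reach, as a shift and turn from the pose commanded when the call began, along the tool's axes at that moment; what a row does not reach only later rows make up. A row lasts 1/8 s, in which the tool goes at most 62.5 mm and 10.7 degrees, less where a joint would pass 70% of its speed; a pose out of reach is approached as far as the arm can. A call with a gripper value outside its range is refused whole. The fingers move at their own pace and stop on an object; "force" is the grip in N (left out, the last holds). Time passes only in rows, so rows that repeat a pose let the fingers close. It gives the time, the measured TCP pose, the force, the opening and the grip force at its end, in the units of the state.
- monitor.read_state(): the state, without advancing time (a new reading comes with each control period).
- imaging.camera(name): name is "scene" or "top" or "wrist"; returns a dict with "img" (480x640x3 uint8, red, green, blue), "mtx" (3x3 intrinsics, pixels), "D" ([k1, k2, p1, p2, k3] as OpenCV has them; the pictures are not rectified), "view" (4x4, takes a point from world to camera coordinates). Camera axes: x right, y down, z forward; pixel columns grow to the right and rows downward; lengths in mm; the calibration is good to about 2 mm. A picture is of the moment at which its call begins. There is no depth.
- job.sign_off(): hands the job in; it is judged then, once.
Trained networks look in a picture, given as the dict that the camera call returned (one of the last four; its "shot" number tells which), for a name from the list of things; names that differ only in an ending like _2 or _b are one class to them, and where a whole thing is asked for, a point or a joint stands for the part that bears it (a point fixed in the world has none). Each returns a list of dicts, best first, with "p" (0 to 1); they miss things now and then, are a little off and sometimes report something else, mostly with a low value. They report only what shows in the picture. A call takes as long as a camera call. They do not tell look-alikes from the thing itself.
- find_in(picture, target): "rect" ([centre column, centre row, width, height] in pixels, round what is visible of it).
- trace(picture, target): "region" (480x640 bool, what is visible of it) and "rect" ([centre column, centre row, width, height] in pixels, round what is visible of it).
The state is a dict: "clock": time; "joints": joint angles; "qd": joint speeds; "effort": joint torques, N m; "eef_pos": TCP position; "eef_rot": TCP orientation; "wrist_force": force on the tool from outside, world axes, zero at the start; "moment": the same for the moment, N m; "finger_gap": finger opening in mm; "finger_force": force on a finger pad.
Only numpy, scipy, OpenCV 4.12 (cv2) and the standard library are available. Lean on these libraries where they do the work, as an engineer would, in place of code of your own. Each camera call takes 0.05 s, during which the arm holds its last target. There are 200 camera calls.

## Working session

There is one attempt and no reset: what is moved stays moved. The work goes in short steps, Python scripts to look and compute and a tool call to move; the robot and the scene stay as the last step left them, time stands still between calls to the robot, and variables do not carry over. Pictures are saved under pics/ and viewed, at most 14 in all, crops included, and the job is handed in when it is done.

Besides the shell and the picture viewer there is one more tool, called after "Call:" by a JSON object that holds its "api" and its "payload", one argument or row to a line. arm_command: Moves the arm, as the interface text tells. Its arguments: {"type":"object","properties":{"steps":{"type":"array","items":{"type":"array","items":{"type":"number"}}},"force":{"type":"number"}},"required":["steps"]}

```bash
mkdir -p pics; cat > h.py <<'E'
import numpy as np, cv2
from cell import monitor, imaging, job, find_in, trace
def snap(n,f=None):
    c=imaging.camera(n)
    if f: cv2.imwrite('pics/'+f,c['img'][:,:,::-1])
    return c
def ray(c,uv,z):
    """world points on plane z for pixels"""
    p=cv2.undistortPoints(np.array(uv,float).reshape(-1,1,2),c['mtx'],np.array(c['D'],float)).reshape(-1,2)
    V=np.array(c['view']);R=V[:3,:3];o=-R.T@V[:3,3]
    d=np.c_[p,np.ones(len(p))]@R
    return o+d*((z-o[2])/d[:,2])[:,None]
def proj(c,P):
    V=np.array(c['view']);
    return cv2.projectPoints(np.array(P,float).reshape(-1,1,3),cv2.Rodrigues(V[:3,:3])[0],V[:3,3],c['mtx'],np.array(c['D'],float))[0].reshape(-1,2)
E
python3 - <<'E'
from h import *
for n in ['top','scene']:
    c=snap(n,n+'0.png')
    V=np.array(c['view']);print(n,(-V[:3,:3].T@V[:3,3]).round(),V[2,:3].round(2))
    for t in ['scale','cap1_mid','puller_grip','mat','tray','plate_tab','case','jar','cup','roll1']:
        for d in find_in(c,t)[:8]:
            if d['p']>.2: print(t,round(d['p'],2),np.round(d['rect']),ray(c,[d['rect'][:2]],30)[0].round())
print(monitor.read_state())
E
```

```text
top [ 337.   28. 1341.] [ 0.15 -0.02 -0.99]
scale 0.91 [319. 180. 102. 123.] [705.  20.  30.]
scale 0.63 [322. 151.  78.  39.] [785.   8.  30.]
cap1_mid 0.63 [344. 216.  20.  14.] [604. -43.  30.]
puller_grip 0.71 [383. 278.  25.  28.] [ 440. -140.   30.]
mat 0.69 [379. 272.  31.  33.] [ 454. -130.   30.]
mat 0.25 [182. 199.  27.  33.] [662. 382.  30.]
tray 0.76 [452. 244.  70.  51.] [ 522. -323.   30.]
tray 0.39 [425. 185.  29.  32.] [ 684. -264.   30.]
plate_tab 0.83 [280. 284.  20.  30.] [432. 128.  30.]
plate_tab 0.71 [171. 318.  21.  35.] [353. 405.  30.]
plate_tab 0.59 [234. 337.  38.  27.] [300. 246.  30.]
case 0.93 [202. 247.  30.  27.] [533. 327.  30.]
jar 0.81 [233. 184.  30.  31.] [700. 249.  30.]
cup 0.64 [426. 186.  29.  32.] [ 682. -265.   30.]
cup 0.37 [453. 246.  74.  52.] [ 519. -327.   30.]
roll1 0.83 [181. 199.  31.  30.] [663. 384.  30.]
roll1 0.63 [463. 196.  31.  28.] [ 653. -363.   30.]
scene [860. 545. 844.] [-0.32 -0.53 -0.79]
scale 0.83 [250. 289. 182. 147.] [717.  43.  30.]
scale 0.53 [201. 155.  35.  22.] [ 660. -371.   30.]
scale 0.39 [319. 183.  32.  33.
[... 931 characters left out ...]
.  52.] [675. 391.  30.]
{'clock': 1.1, 'joints': array([ 1.21242206e+00,  2.99899581e-01,  1.52097693e+00, -5.37929031e-06,
        1.32068842e+00, -6.65946326e-02]), 'qd': array([-0.00013007,  0.00116519,  0.00055063,  0.00058808, -0.00106556,
       -0.00062907]), 'effort': array([ 2.40231435e-03, -5.31670547e+01, -3.52917373e+01,  7.09424028e-02,
        2.13735632e-02,  1.27094034e-05]), 'eef_pos': array([158.21394016, 526.75604589, 193.85557996]), 'eef_rot': array([3.14156534e+00, 7.04496264e-06, 2.84981435e+00]), 'wrist_force': array([-0.8607586 , -0.41270464, -0.18091645]), 'moment': array([-0.02209093, -0.01046394,  0.03267325]), 'finger_force': 0.0, 'finger_gap': 93.68033060262606}
```

```bash
python3 - <<'E'
import cv2
t=cv2.imread('pics/top0.png')[120:380,130:530]; s=cv2.imread('pics/scene0.png')[120:480,160:560]
cv2.imwrite('pics/a.png',cv2.resize(t,(800,520),interpolation=cv2.INTER_CUBIC))
cv2.imwrite('pics/b.png',cv2.resize(s,(667,600),interpolation=cv2.INTER_CUBIC))
E
```

```text
(no output)
```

View pics/a.png

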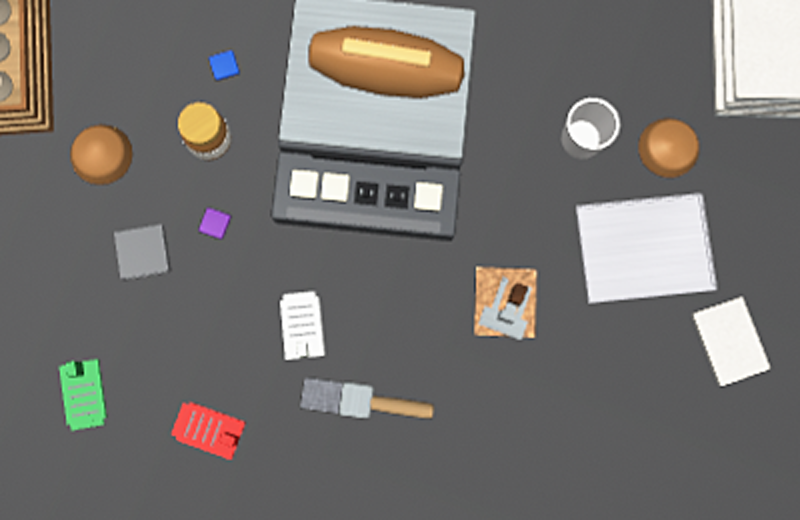

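View pics/b.png

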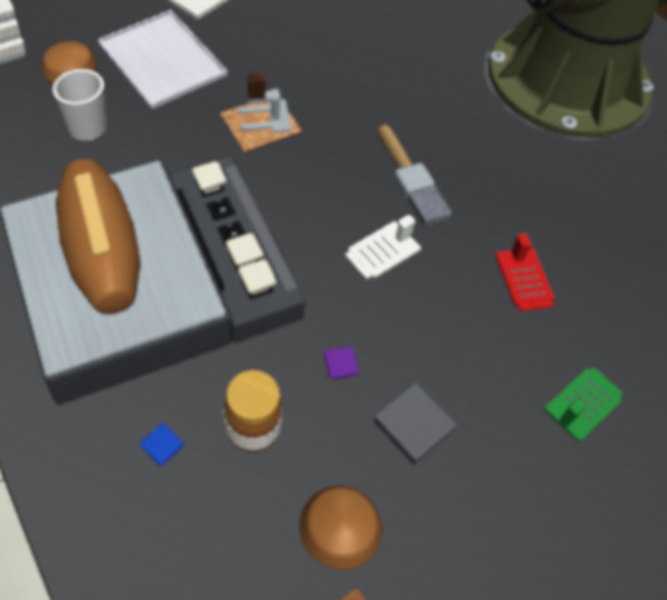

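White plate at crop‑a (301,325); red (208,430) and green (82,394) are the look-alikes. Ivory caps sit on the panel at (304,184), (335,187) and (428,196), which are posts 5, 4 and 1. The blue (224,65) and purple (214,222) caps are decoys. The puller is on its mat at (505,305). The wrist camera gets the close view next.

Call:
{"api": "arm_command", "payload": {
  "steps": [
    [1, 0, 0, -60, 0],
    [1, -100, -135, -120, -5],
    [1, -424, -569, -120, -17],
    [1, -424, -569, -120, -17],
    [1, -424, -569, -120, -17],
    [1, -424, -569, -120, -17],
    [1, -424, -569, -120, -17],
    [1, -424, -569, -120, -17],
    [1, -424, -569, -120, -17],
    [1, -424, -569, -120, -17],
    [1, -424, -569, -120, -17],
    [1, -424, -569, -120, -17],
    [1, -424, -569, -120, -17],
    [1, -424, -569, -120, -17],
    [1, -424, -569, -120, -17],
    [1, -424, -569, -120, -17]
  ]
}}

```text
clock: 3.1
eef_pos: [400.5, -139.3, 314.1]
eef_rot: [-3.141, 0.001, -3.135]
wrist_force: [-0.0, 0.1, 0.3]
finger_gap: 94.1
finger_force: 0.0
```

```bash
python3 - <<'E'
from h import *
c=snap('wrist','w1.png')
V=np.array(c['view']);print((-V[:3,:3].T@V[:3,3]).round(),V[:3,:3].round(2))
for t in ['puller_grip','puller_fork','mat','tray','cap1_mid','case']:
    for d in find_in(c,t)[:4]: print(t,round(d['p'],2),np.round(d['rect']),ray(c,[d['rect'][:2]],3)[0].round())
s=monitor.read_state();print(s['eef_pos'],s['eef_rot'],s['joints'])
E
```

```text
[ 328. -139.  504.] [[-0.01  1.   -0.  ]
 [ 0.97  0.01  0.25]
 [ 0.25  0.   -0.97]]
puller_grip 0.8 [318. 240.  54.  69.] [ 457. -143.    3.]
puller_grip 0.46 [444. 383. 207. 162.] [670.  39.   3.]
mat 0.79 [317. 241.  69.  73.] [ 458. -144.    3.]
mat 0.61 [525. 224.  43.  70.] [434. 126.   3.]
mat 0.31 [318. 240.  55.  69.] [ 457. -143.    3.]
tray 0.87 [173. 291. 141.  97.] [ 529. -339.    3.]
cap1_mid 0.78 [396. 358.  31.  32.] [629. -32.   3.]
cap1_mid 0.22 [412. 461.  72.  10.] [806.   3.   3.]
[ 400.60712003 -139.99173212  313.89733196] [-3.14153087e+00  1.17352046e-04 -3.13636839e+00] [-4.22533030e-01 -5.65747989e-02  1.64456757e+00 -7.53635065e-06
  1.55346748e+00 -1.99855348e+00]
```

View pics/w1.png

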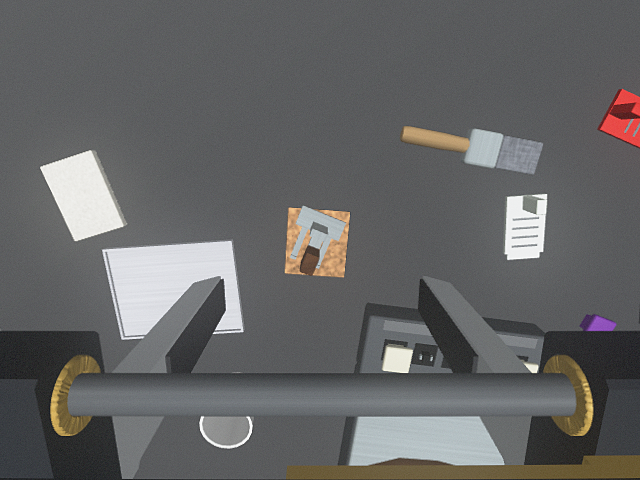

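The wrist view shows the puller on its mat at (317,241). Its heel is at the top (322,218) and the tines run down-left, so the mouth faces +x, slightly toward −y. The plate's tab end is at (535,203), on the robot side. The other white plain card at (83,195) is not the plate because it has no tab. Next I fit models to the network masks.

```bash
cat >> h.py <<'E'
from scipy.optimize import minimize
B={'puller':[(-20,24,12.5,20.5,0,4),(-20,24,-20.5,-12.5,0,4),(20,24,12.5,20.5,0,6.5),(20,24,-20.5,-12.5,0,6.5),(-46,-20,-30,30,0,10),(-32,-22,-9,9,0,46),(-32,12,-8,8,38,46),(-12,12,-8,8,46,82)],
'plate':[(-9,67,-25,25,0,6),(67,75,-21,21,0,4),(-9,9,-6,6,6,36)],
'case':[(-31,31,-31.5,31.5,0,16)],'tray':[(-65,65,-85,85,0,9)],'mat':[(-45,45,-40,40,0,3)],
'scale':[(-150,-60,-120,120,0,45),(-60,150,-120,120,0,78)]}
def pts(bs,x,z):
    co,s=np.cos(x[2]),np.sin(x[2]);out=[]
    for b in bs:
        P=np.array([(i,j,k) for i in b[:2] for j in b[2:4] for k in b[4:]])
        out.append(np.c_[x[0]+co*P[:,0]-s*P[:,1],x[1]+s*P[:,0]+co*P[:,1],z+P[:,2]])
    return out
def sil(c,bs,x,z,K,o,sh):
    m=np.zeros(sh,np.uint8)
    for P in pts(bs,x,z):
        cv2.fillConvexPoly(m,cv2.convexHull(np.round(((proj(c,P)-o+.5)*K-.5)*16).astype(np.int32)),1,shift=4)
    return m
def fit(c,mask,bs,x0,z,K=4,ign=None):
    """x,y,yaw whose silhouette matches mask best; returns x, IoU"""
    ys,xs=np.where(mask);o=np.array([xs.min()-25,ys.min()-25]).clip(0)
    M=mask[o[1]:ys.max()+25,o[0]:xs.max()+25].astype(np.float32)
    M=cv2.resize(M,None,fx=K,fy=K,interpolation=cv2.INTER_LINEAR)
    f=lambda v:float(np.abs(sil(c,bs,v,z,K,o,M.shape)-M).sum())/M.sum()
    best=None
    for a in (-.2,0,.2):
        r=minimize(f,[x0[0],x0[1],x0[2]+a],method='Nelder-Mead',options=dict(initial_simplex=np.array([x0]*4)+[[0,0,a],[12,0,a],[0,12,a],[0,0,a+.15]],maxiter=150,xatol=.02,fatol=1e-4))
        if best is None or r.fun<best.fun: best=r
    return best.x.round(3),round(best.fun,3)
def best(c,t,near,z):
    L=[d for d in trace(c,t) if np.hypot(*(ray(c,[d['rect'][:2]],z)[0][:2]-near))<60]
    return L[0]['region'] if L else None
E
python3 - <<'E'
from h import *
Q=[('puller','puller_grip',(457,-143,-.4),3),('plate','plate_tab',(430,128,.0),0),('tray','tray',(527,-335,.05),0),('case','case',(530,328,0),0),('scale','scale',(710,15,-.08),0)]
for n in ['wrist','top','scene']:
    c=snap(n)
    for k,t,x0,z in Q:
        if n=='wrist' and k in('case','scale','tray'): continue
        m=best(c,t,x0[:2],z)
        if m is None: print(n,k,None);continue
        print(n,k,*fit(c,m,B[k],x0,z))
    img=c['img'].astype(int)
    m=((img.min(2)>150)&(img[:,:,0]-img[:,:,2]>12)&(img[:,:,0]-img[:,:,2]<60)).astype(np.uint8)
    _,_,st,ce=cv2.connectedComponentsWithStats(m)
    for a,b in zip(st,ce):
        if 60<a[4]<3000:
            p=ray(c,[b],68)[0].round(1)
            if 560<p[0]<660 and abs(p[1])<150: print(n,'cap',a[2:],p)
E
```

```text
wrist puller [ 4.63717e+02 -1.52258e+02 -3.71000e-01] 0.065
wrist plate [4.04623e+02 1.21362e+02 7.10000e-02] 0.033
wrist cap [ 31  26 616] [592.6 -44.3  68. ]
wrist cap [15 10 91] [602.2 123.9  68. ]
top puller [ 467.702 -158.669    0.746] 18.925
top plate [4.03292e+02 1.27271e+02 5.90000e-02] 0.098
top tray [ 5.28197e+02 -3.31440e+02  8.20000e-02] 0.456
top case [5.39198e+02 3.36736e+02 1.75000e-01] 0.07
top scale [ 7.05924e+02  2.58100e+01 -1.31000e-01] 0.425
scene puller [ 4.64602e+02 -1.50083e+02 -3.90000e-01] 0.178
scene plate [4.04519e+02 1.20601e+02 1.13000e-01] 0.081
scene tray [ 5.28169e+02 -3.33784e+02  7.20000e-02] 0.035
scene case [5.38613e+02 3.32129e+02 1.55000e-01] 0.079
scene scale [ 7.06696e+02  2.18370e+01 -1.29000e-01] 0.32
scene cap [ 19  16 206] [593.8 -42.4  68. ]
scene cap [ 20  18 249] [608.6  76.7  68. ]
scene cap [ 21  19 272] [613.7 115.8  68. ]
```

Call:
{"api": "arm_command", "payload": {
  "steps": [
    [0.7, -63, -12, 60, 10],
    [0.7, -63, -12, 120, 22],
    [0.7, -63, -12, 170, 22],
    [0.7, -63, -12, 200, 22],
    [0.7, -63, -12, 225, 22],
    [0.7, -63, -12, 240, 22],
    [0.7, -63, -12, 247, 22],
    [0.7, -63, -12, 247, 22],
    [0.0, -63, -12, 247, 22],
    [0.0, -63, -12, 247, 22],
    [0.0, -63, -12, 247, 22],
    [0.0, -63, -12, 247, 22],
    [0.0, -63, -12, 247, 22],
    [0.0, -63, -12, 247, 22]
  ],
  "force": 45
}}

```text
clock: 5.95
eef_pos: [463.7, -151.9, 66.9]
eef_rot: [3.142, 0.0, 2.762]
wrist_force: [-1.3, -1.5, -0.1]
finger_gap: 15.4
finger_force: 45.0
```

```bash
python3 - <<'E'
from h import *
s=monitor.read_state();print(s['eef_pos'],s['eef_rot'],s['finger_gap'],s['finger_force'])
c=snap('wrist','w2.png')
E
```

```text
[ 463.68706809 -151.88640801   66.86228879] [3.14157398e+00 6.71253201e-05 2.76248264e+00] 15.394039837953683 44.98886168003082
```

View pics/w2.png

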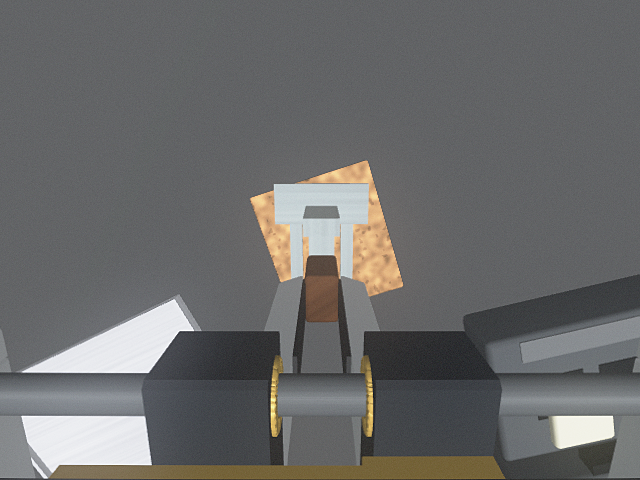

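Puller gripped squarely: the heel is at rows 184–223, and the mat corners are at (250,198), (368,161) and (402,287). Lifting it, then taking a look at the panel.

Call:
{"api": "arm_command", "payload": {
  "steps": [
    [0, 0, 0, -10, 0],
    [0, 0, 0, -35, 0],
    [0, 10, 0, -80, 0],
    [0, 50, 2, -130, -7],
    [0, 103, 4, -180, -14.5],
    [0, 103, 4, -230, -14.5],
    [0, 103, 4, -247, -14.5],
    [0, 103, 4, -247, -14.5],
    [0, 103, 4, -247, -14.5]
  ]
}}

```text
clock: 7.12
eef_pos: [369.2, -109.9, 312.9]
eef_rot: [3.141, -0.002, 3.016]
wrist_force: [0.1, -1.3, -1.0]
finger_gap: 15.1
finger_force: 45.0
```

```bash
python3 - <<'E'
from h import *
s=monitor.read_state();p=s['eef_pos'];yaw=s['eef_rot'][2];print(p,yaw,s['finger_gap'])
c=snap('wrist','w3.png')
def caps(c,n):
    img=c['img'].astype(int)
    m=((img.min(2)>120)&(img[:,:,0]-img[:,:,2]>10)&(img[:,:,0]-img[:,:,2]<60)).astype(np.uint8)
    nn,lab,st,ce=cv2.connectedComponentsWithStats(m)
    for i in range(1,nn):
        q=ray(c,[ce[i]],68)[0]
        if 60<st[i][4]<3000 and 560<q[0]<660 and abs(q[1])<150:
            print(n,st[i],q.round(1),*fit(c,lab==i,[(-17,17,-17,17,-8,0)],(q[0],q[1],-.125),69))
caps(c,'wrist')
for t in ['cap1_mid']:
    for d in trace(c,t)[:6]: print(d['rect'],d['p'])
# puller in hand: heel corner pixels from previous look -> now in tool frame
th=yaw-np.pi
R=lambda v:np.c_[np.cos(th)*v[:,0]+np.sin(th)*v[:,1],-np.sin(th)*v[:,0]+np.cos(th)*v[:,1]]
for h in (0,6,8,10,12,15):
    w=ray(c,[(275,184),(368,184),(275,223),(368,223)],p[2]-64+h)
    print(h,R(w[:,:2]-p[:2]).round(1).tolist())
c=snap('top');caps(c,'top')
c=snap('scene');caps(c,'scene')
E
```

```text
[ 369.15536534 -109.94051023  312.86576805] 3.015573994601314 15.110309454940285
wrist [489 363  18  10 147] [596.7  82.8  68. ] [6.07714e+02 8.29230e+01 5.00000e-01] 4.331
wrist [510 363  29  10 256] [601.5 115.   68. ] [606.619 118.577   0.651] 2.108
0 [[-44.3, -29.2], [-44.3, 30.3], [-18.8, -30.0], [-18.8, 31.0]]
6 [[-45.0, -28.5], [-45.0, 29.6], [-20.1, -29.3], [-20.1, 30.3]]
8 [[-45.2, -28.3], [-45.2, 29.3], [-20.5, -29.0], [-20.5, 30.0]]
10 [[-45.4, -28.1], [-45.4, 29.1], [-20.9, -28.8], [-20.9, 29.8]]
12 [[-45.6, -27.8], [-45.6, 28.9], [-21.4, -28.5], [-21.3, 29.6]]
15 [[-45.9, -27.5], [-45.9, 28.5], [-22.0, -28.2], [-22.0, 29.2]]
top [290 206  15  15  79] [610.8  75.7  68. ] [ 6.09037e+02  7.81640e+01 -1.62000e-01] 1.566
top [337 211  15  14 142] [594.2 -41.1  68. ] [ 5.93766e+02 -4.08630e+01 -1.21000e-01] 0.423
scene [275 217  21  17 241] [594.4 -41.5  68. ] [ 5.9309e+02 -4.3951e+01 -1.1000e-01] 0.124
scene [296 260  30  36 594] [611.8  97.2  68. ] [ 6.12842e+02  1.12804e+02 -1.92000e-01] 0.53
```

View pics/w3.png

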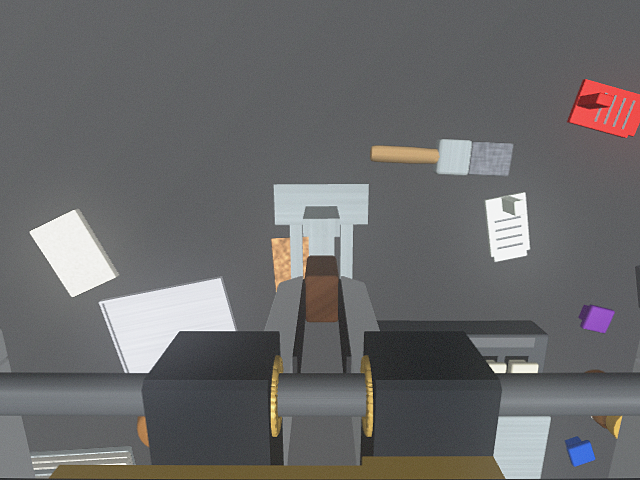

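Heel edges in hand (275–368, rows 184–223) put the fork within 1 mm of the TCP. The caps are hidden behind the gripper body at about (500,368), so I take a closer offset look at the panel.

Call:
{"api": "arm_command", "payload": {
  "steps": [
    [0, -40, 10, 20, 0],
    [0, -80, 20, 60, 0],
    [0, -120, 29, 100, 0],
    [0, -142, 29, 140, 0],
    [0, -142, 29, 170, 0],
    [0, -142, 29, 183, 0],
    [0, -142, 29, 183, 0],
    [0, -142, 29, 183, 0],
    [0, -142, 29, 183, 0]
  ]
}}

```text
clock: 8.45
eef_pos: [514.4, -99.2, 132.0]
eef_rot: [-3.141, 0.002, 3.016]
wrist_force: [0.0, 0.3, -0.6]
finger_gap: 15.3
finger_force: 45.0
```

```bash
python3 - <<'E'
from h import *
s=monitor.read_state();p=s['eef_pos'];yaw=s['eef_rot'][2];print(p,yaw,s['finger_gap'])
c=snap('wrist','w4.png')
img=c['img'].astype(int)
m=((img.min(2)>120)&(img[:,:,0]-img[:,:,2]>10)&(img[:,:,0]-img[:,:,2]<60)).astype(np.uint8)
nn,lab,st,ce=cv2.connectedComponentsWithStats(m)
for i in range(1,nn):
    if st[i][4]>200:
        q=ray(c,[ce[i]],69)[0];print(st[i],q.round(1))
        if 570<q[0]<640 and -80<q[1]<150: print(*fit(c,lab==i,[(-17,17,-17,17,-8,0)],(q[0],q[1],-.125),69))
E
```

```text
[514.36969202 -99.23296151 131.97725427] 3.0155593911395138 15.329060447616483
[ 604  321   36   46 1285] [610.6 105.6  69. ]
[ 6.14069e+02  1.17913e+02 -1.30000e-01] 0.206
[388 323  49   8 320] [576.9 -43.1  69. ]
[631.604 -75.082  -0.725] 1.0
[ 551  322   55   45 2012] [606.5  73.6  69. ]
[ 6.08847e+02  7.55270e+01 -2.09000e-01] 0.282
```

View pics/w4.png

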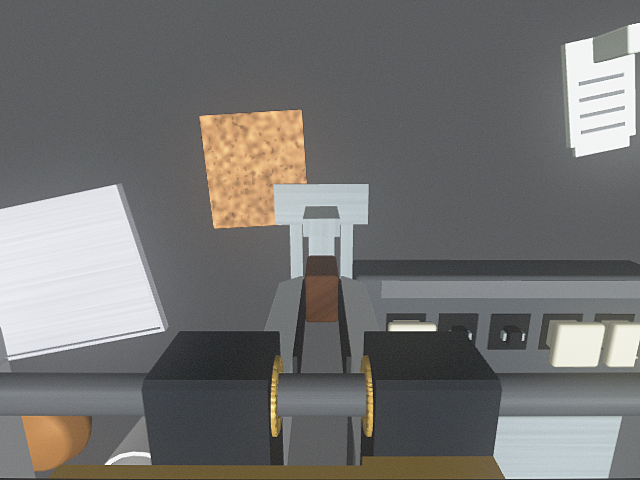

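```bash
python3 - <<'E'
import cv2
t=cv2.imread('pics/w4.png')[250:370,380:640]
cv2.imwrite('pics/c.png',cv2.resize(t,(780,360),interpolation=cv2.INTER_CUBIC))
E
```

```text
(no output)
```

View pics/c.png

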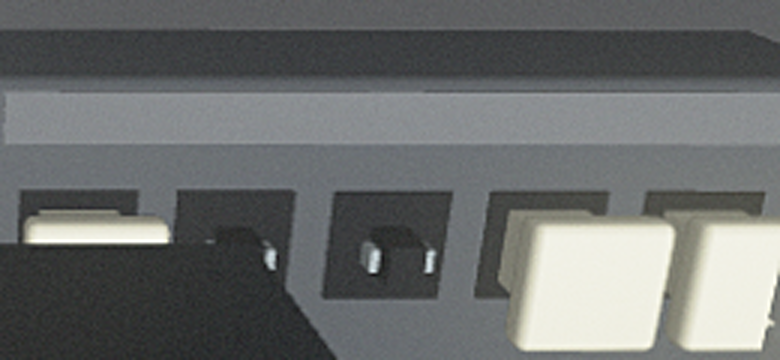

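Squares around the posts are sharp fiducials in the panel plane. Post 3's square has corners at (491,313), (531,314), (526,349) and (488,349). Cap heads are at (569,345) and beside it.

```bash
python3 - <<'E'
from h import *
c=snap('wrist')
f=lambda L,z:ray(c,[(380+u/3-.33,250+v/3-.33) for u,v in L],z)[:,:2]
sq=f([(332,191),(452,192),(438,298),(323,298)],45);print(sq.round(1).tolist(),'c3',sq.mean(0).round(1))
fr=[f([(a,190.5),(b,191)],45).mean(0) for a,b in((20,138),(177,295),(334,453),(490,609),(645,765))]
print('front mids',np.round(fr,1).tolist())
d=fr[4]-fr[0];print(np.linalg.norm(d),np.arctan2(-d[0],d[1]))
h=f([(541,224),(673,224),(660,350),(510,346)],69);print('cap4 head top',h.round(1).tolist(),h.mean(0))
e=f([(5,93),(5,145)],45);print(e.round(1).tolist())
print('mat',ray(c,[(200,115),(301.5,110),(215,228)],3)[:,:2].round(1).tolist())
m=best(c,'tray',(528,-333),0)
s=monitor.read_state();print(s['eef_pos'])
c=snap('top')
m=best(c,'mat',(460,-145),3); print(fit(c,m,B['mat'],(455,-145,.0),0))
c=snap('scene')
m=best(c,'mat',(460,-145),3); print(fit(c,m,B['mat'],(455,-145,.0),0))
E
```

```text
[[586.4, 21.6], [590.5, 51.9], [620.3, 48.5], [616.5, 18.7]] c3 [603.4  35.2]
front mids [[578.2, -42.1], [583.2, -2.6], [588.3, 37.1], [593.4, 76.6], [598.5, 116.1]]
159.53145483975396 -0.1275557354012455
cap4 head top [[588.6, 60.4], [592.5, 91.3], [626.0, 90.1], [620.1, 53.9]] [606.79728837  73.93306933]
[[549.6, -58.4], [563.4, -59.7]]
mat [[413.5, -180.3], [419.8, -102.2], [502.6, -186.0]]
[514.14653199 -99.16941573 131.37659479]Traceback (most recent call last):
  File "<stdin>", line 14, in <module>
  File "h.py", line 34, in fit
    ys,xs=np.where(mask);o=np.array([xs.min()-25,ys.min()-25]).clip(0)
          ~~~~~~~~^^^^^^
ValueError: Calling nonzero on 0d arrays is not allowed. Use np.atleast_1d(scalar).nonzero() instead.
```

Call:
{"api": "arm_command", "payload": {
  "steps": [
    [0, -3, 20, 0, 0],
    [0, -9, 45, 0, 0],
    [0, -9.3, 64.6, 8, 0],
    [0, -9.3, 64.6, 17, 0],
    [0, -9.3, 64.6, 17, 0],
    [0, -9.3, 64.6, 17, 0],
    [0, -9.3, 64.6, 17, 0],
    [0, -9.3, 64.6, 17, 0]
  ]
}}

```text
clock: 9.7
eef_pos: [531.4, -36.4, 114.0]
eef_rot: [-3.142, 0.0, 3.015]
wrist_force: [-0.2, 0.7, -1.4]
finger_gap: 15.2
finger_force: 45.0
```

```bash
cat > go.py <<'E'
import sys
from h import *
# shift in tool axes to world target x y z [yaw]
s=monitor.read_state();p=s['eef_pos'];y=s['eef_rot'][2]
print(p.round(2),round(y,4),s['wrist_force'].round(1),round(s['finger_gap'],1))
for a in sys.argv[1:]:
    v=[float(k) for k in a.split(',')];d=np.array(v[:3])-p
    print('tool shift',(d@np.c_[[np.cos(y),np.sin(y),0],[np.sin(y),-np.cos(y),0],[0,0,-1]]).round(1), 'turn',[round(np.degrees((y-k+np.pi)%(2*np.pi)-np.pi),1) for k in v[3:]])
E
python3 go.py 593,-44.2,113,3.015 531.5,-36.3,113
```

```text
[531.36 -36.45 114.02] 3.0152 [-0.2  0.7 -1.4] 15.2
tool shift [-62.1   0.1   1. ] turn [np.float64(0.0)]
tool shift [-0.1  0.2  1. ] turn []
```

Call:
{"api": "arm_command", "payload": {
  "steps": [
    [0, -10, 0, 0.5, 0],
    [0, -20, 0, 0.5, 0],
    [0, -30, 0, 0.5, 0],
    [0, -40, 0, 0.5, 0],
    [0, -48, 0, 0.5, 0],
    [0, -55, 0, 0.5, 0],
    [0, -62, 0, 0.5, 0],
    [0, -62, 0, 0.5, 0],
    [0, -62, 0, 0.5, 0]
  ]
}}

```text
clock: 10.82
eef_pos: [592.7, -44.0, 113.3]
eef_rot: [-3.142, -0.0, 3.016]
wrist_force: [0.1, 0.4, -1.0]
finger_gap: 14.9
finger_force: 45.0
```

```bash
python3 go.py; python3 - <<'E'
from h import *
c=snap('scene')
cv2.imwrite('pics/d.png',cv2.resize(c['img'][150:310,190:390,::-1],(800,640)[:2] if 0 else (750,600),interpolation=cv2.INTER_CUBIC))
E
```

```text
[592.67 -43.96 113.33] 3.0156 [ 0.1  0.4 -1. ] 14.9
```

View pics/d.png

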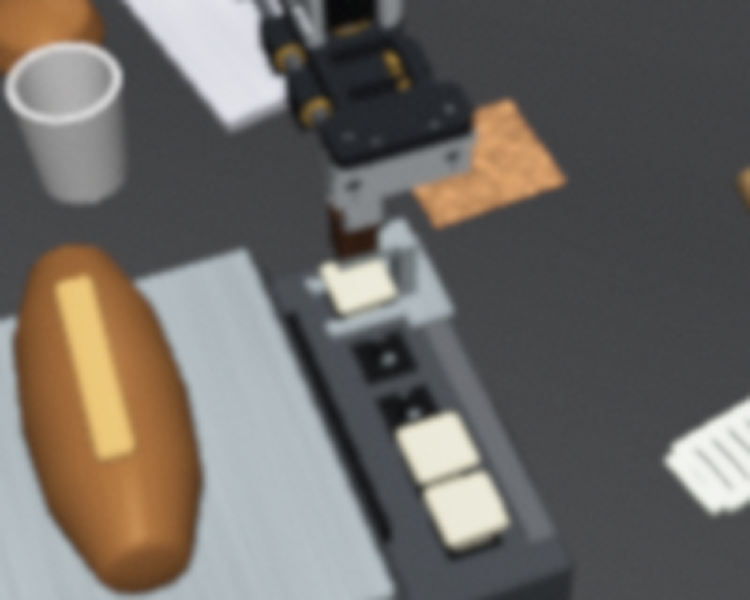

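The puller (750‑px crop, centre (375,285)) sits squarely around cap 1, with its tines on both sides and no contact force. Lifting now.

Call:
{"api": "arm_command", "payload": {
  "steps": [
    [0, 0, 0, -4, 0],
    [0, 0, 0, -7, 0],
    [0, 0, 0, -10, 0],
    [0, 0, 0, -13, 0],
    [0, 0, 0, -16, 0],
    [0, 0, 0, -19, 0],
    [0, 0, 0, -22, 0],
    [0, 0, 0, -26, 0],
    [0, 0, 0, -32, 0],
    [0, 0, 0, -40, 0],
    [0, 0, 0, -40, 0],
    [0, 0, 0, -40, 0]
  ]
}}

```text
clock: 12.38
eef_pos: [592.8, -44.0, 153.2]
eef_rot: [-3.142, -0.0, 3.016]
wrist_force: [-0.4, 0.0, -1.3]
finger_gap: 15.6
finger_force: 45.0
```

```bash
python3 - <<'E'
from h import *
m=None
for n,x0 in (('top',(528,-331,.08)),('scene',(528,-333,.07))):
    c=snap(n)
    m=best(c,'tray',x0[:2],0)
    if m is not None: print(n,m.sum(),*fit(c,m,B['tray'],x0,0))
cv2.imwrite('pics/e.png',cv2.resize(c['img'][150:270,210:370,::-1],(800,600),interpolation=cv2.INTER_CUBIC))
E
python3 go.py 540,-280,150,3.1
```

```text
top 3154 [ 5.27431e+02 -3.31412e+02  8.30000e-02] 0.029
scene 1607 [ 5.34088e+02 -3.36411e+02  1.23000e-01] 0.598
[592.73 -43.98 153.08] 3.0156 [ 0.2  0.7 -1. ] 15.3
tool shift [  22.6 -240.8    3.1] turn [np.float64(-4.8)]
```

View pics/e.png

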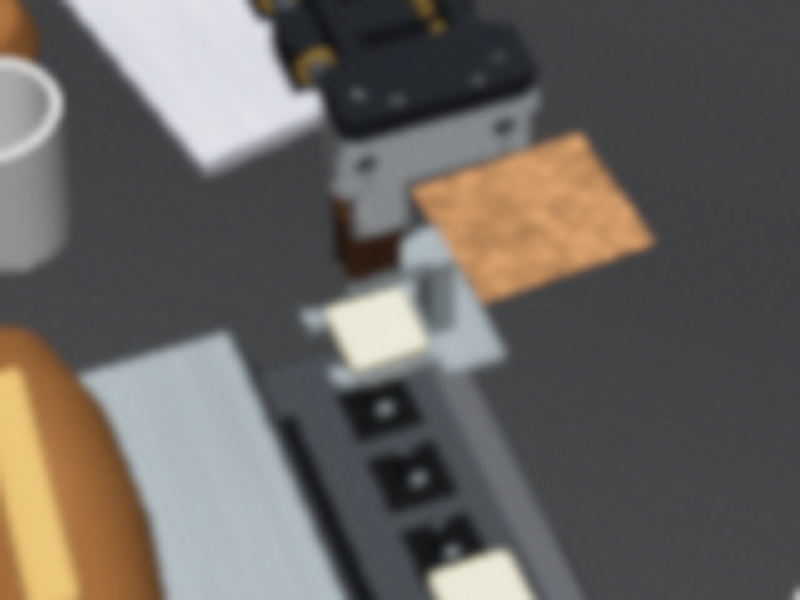

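```bash
python3 go.py 562.1,-384.9,150,3.222 562.1,-384.9,74,3.222
```

```text
[592.73 -43.98 153.08] 3.0156 [ 0.2  0.7 -1. ] 15.3
tool shift [ -12.5 -342.1    3.1] turn [np.float64(-11.8)]
tool shift [ -12.5 -342.1   79.1] turn [np.float64(-11.8)]
```

Call:
{"api": "arm_command", "payload": {
  "steps": [
    [0, 0, -8, -3, 0],
    [0, 0, -25, -3, 0],
    [0, 0, -50, -3, -1],
    [0, 0, -80, -3, -2],
    [0, -2, -110, -3, -3],
    [0, -4, -142, -3, -4.5],
    [0, -6, -174, -3, -6],
    [0, -8, -206, -3, -7.5],
    [0, -10, -238, -3, -9],
    [0, -11, -270, -3, -10.5],
    [0, -12, -300, -3, -11.8],
    [0, -12.5, -322, 0, -11.8],
    [0, -12.5, -336, 3, -11.8],
    [0, -12.5, -342, 10, -11.8],
    [0, -12.5, -342, 25, -11.8],
    [0, -12.5, -342, 40, -11.8],
    [0, -12.5, -342, 52, -11.8],
    [0, -12.5, -342, 60, -11.8],
    [0, -12.5, -342, 60, -11.8],
    [0, -12.5, -342, 60, -11.8]
  ]
}}

```text
clock: 15.08
eef_pos: [562.5, -385.0, 93.9]
eef_rot: [-3.141, 0.001, -3.062]
wrist_force: [-0.0, -0.1, -1.3]
finger_gap: 15.1
finger_force: 45.0
```

```bash
python3 go.py 562.1,-384.9,74,3.222; python3 - <<'E'
from h import *
c=snap('scene')
cv2.imwrite('pics/f.png',cv2.resize(c['img'][100:220,190:350,::-1],(800,600),interpolation=cv2.INTER_CUBIC))
E
```

```text
[ 562.48 -384.96   93.88] -3.0616 [-0.  -0.1 -1.3] 15.1
tool shift [ 0.4  0.1 19.9] turn [np.float64(-0.0)]
```

View pics/f.png

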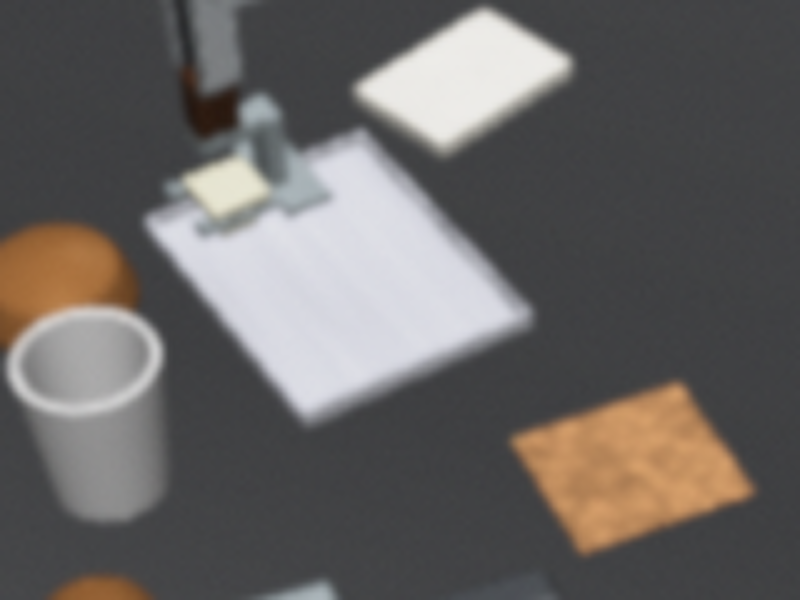

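Cap 1 rides on the tines over the tray at (228,188). Lowering, backing out and lifting.

Call:
{"api": "arm_command", "payload": {
  "steps": [
    [0, 0, 0, 6, 0],
    [0, 0, 0, 11, 0],
    [0, 0, 0, 14, 0],
    [0, 0, 0, 17, 0],
    [0, 0, 0, 20, 0],
    [0, 0, 0, 20, 0],
    [0, 0, 0, 20, 0],
    [0, 5, 0, 20, 0],
    [0, 12, 0, 20, 0],
    [0, 20, 0, 20, 0],
    [0, 30, 0, 20, 0],
    [0, 40, 0, 20, 0],
    [0, 50, 0, 20, 0],
    [0, 50, 0, 20, 0],
    [0, 50, 0, 0, 0],
    [0, 50, 0, -40, 0],
    [0, 50, 0, -60, 0],
    [0, 50, 0, -60, 0]
  ]
}}

```text
clock: 17.38
eef_pos: [513.4, -389.3, 156.1]
eef_rot: [-3.139, 0.003, -3.061]
wrist_force: [-0.6, -0.9, -0.9]
finger_gap: 15.5
finger_force: 45.0
```

```bash
python3 go.py 546.8,82.8,150,3.015 546.8,82.8,113,3.015; python3 - <<'E'
from h import *
c=snap('scene')
for t in ['cap1_mid','tray']:
    print([(round(d['p'],2),np.round(d['rect']).tolist()) for d in find_in(c,t)[:4]])
cv2.imwrite('pics/g.png',cv2.resize(c['img'][100:220,190:350,::-1],(800,600),interpolation=cv2.INTER_CUBIC))
E
```

```text
[ 513.37 -389.28  156.1 ] -3.0613 [-0.6 -0.9 -0.9] 15.5
tool shift [-71.2 467.9   6.1] turn [np.float64(11.9)]
tool shift [-71.2 467.9  43.1] turn [np.float64(11.9)]
[(0.68, [234.0, 144.0, 13.0, 15.0])]
[(0.62, [256.0, 156.0, 75.0, 57.0]), (0.48, [306.0, 272.0, 20.0, 18.0])]
```

View pics/g.png

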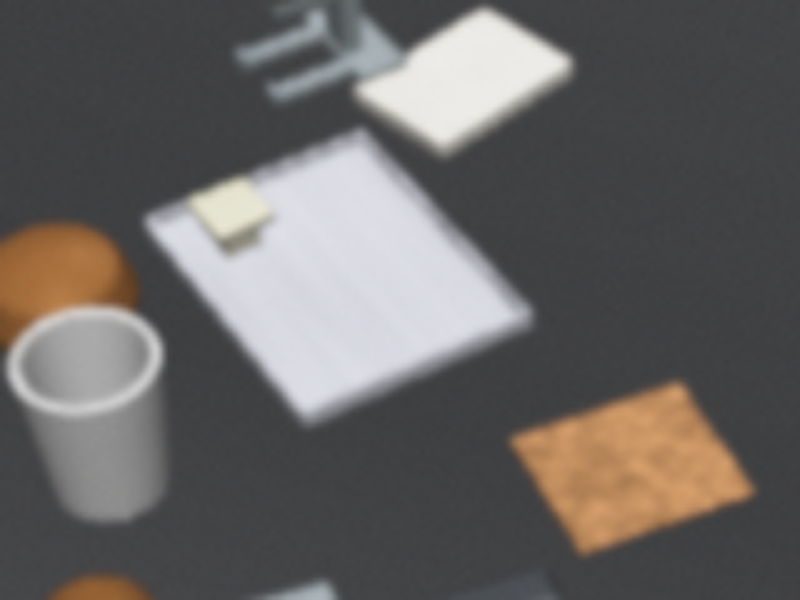

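Cap 1 stands upright in the tray at (232,212). Next is cap 4.

Call:
{"api": "arm_command", "payload": {
  "steps": [
    [0, -3, 20, 0, 0],
    [0, -10, 60, 0, 1],
    [0, -17, 110, 0, 3],
    [0, -25, 160, 0, 4],
    [0, -33, 210, 0, 6],
    [0, -40, 260, 0, 7],
    [0, -48, 310, 0, 9],
    [0, -55, 360, 0, 10],
    [0, -62, 410, 0, 11.9],
    [0, -68, 445, 3, 11.9],
    [0, -71, 462, 10, 11.9],
    [0, -71.2, 468, 25, 11.9],
    [0, -71.2, 468, 38, 11.9],
    [0, -71.2, 468, 43, 11.9],
    [0, -71.2, 468, 43, 11.9],
    [0, -71.2, 468, 43, 11.9],
    [0, -71.2, 468, 43, 11.9]
  ]
}}

```text
clock: 19.65
eef_pos: [546.2, 83.2, 110.7]
eef_rot: [3.141, 0.001, 3.014]
wrist_force: [0.3, -0.0, -0.9]
finger_gap: 15.2
finger_force: 45.0
```

```bash
python3 go.py 608.3,74.9,113.3,3.0145; python3 - <<'E'
from h import *
c=snap('wrist')
g=cv2.cvtColor(c['img'],cv2.COLOR_RGB2GRAY).astype(int)
r=g[195,200:440]; d=np.abs(np.diff(r)); print([(200+i,int(d[i])) for i in np.where(d>25)[0]])
k=g[160:250,285];d=np.abs(np.diff(k)); print([(160+i,int(d[i])) for i in np.where(d>25)[0]])
E
```

```text
[546.19  83.19 110.71] 3.0136 [ 0.3 -0.  -0.9] 15.2
tool shift [-62.7  -0.3  -2.6] turn [np.float64(-0.1)]
[(np.int64(273), 86), (np.int64(367), 66), (np.int64(368), 47)]
[(np.int64(183), 86), (np.int64(184), 28), (np.int64(224), 79)]
```

Call:
{"api": "arm_command", "payload": {
  "steps": [
    [0, 0, 0, -2, 0],
    [0, -5, 0, -2, 0],
    [0, -15, -0.2, -2, 0],
    [0, -25, -0.3, -2, 0],
    [0, -35, -0.3, -2, 0],
    [0, -45, -0.3, -2, 0],
    [0, -54, -0.3, -2, 0],
    [0, -62, -0.3, -2, 0],
    [0, -62.6, -0.3, -2, 0],
    [0, -62.6, -0.3, -2, 0],
    [0, -62.6, -0.3, -2, 0]
  ]
}}

```text
clock: 21.08
eef_pos: [607.9, 75.1, 112.4]
eef_rot: [3.142, -0.0, 3.014]
wrist_force: [-0.5, 0.2, -0.5]
finger_gap: 15.3
finger_force: 45.0
```

```bash
python3 go.py 608.3,74.9,113.3,3.0145
```

```text
[607.88  75.13 112.43] 3.0139 [-0.5  0.2 -0.5] 15.3
tool shift [-0.4 -0.2 -0.9] turn [np.float64(-0.0)]
```

Call:
{"api": "arm_command", "payload": {
  "steps": [
    [0, 0, 0, -4, 0],
    [0, 0, 0, -7, 0],
    [0, 0, 0, -10, 0],
    [0, 0, 0, -13, 0],
    [0, 0, 0, -16, 0],
    [0, 0, 0, -19, 0],
    [0, 0, 0, -22, 0],
    [0, 0, 0, -26, 0],
    [0, 0, 0, -32, 0],
    [0, 0, 0, -42, 0],
    [0, 0, 0, -42, 0],
    [0, 0, 0, -42, 0]
  ]
}}

```text
clock: 22.58
eef_pos: [608.0, 75.1, 154.3]
eef_rot: [-3.142, -0.0, 3.014]
wrist_force: [0.5, -0.2, -0.9]
finger_gap: 14.9
finger_force: 45.0
```

```bash
cat > caps.py <<'E'
from h import *
for n in('scene','top'):
    c=snap(n);img=c['img'].astype(int)
    m=((img.min(2)>130)&(img[:,:,0]-img[:,:,2]>10)&(img[:,:,0]-img[:,:,2]<60)).astype(np.uint8)
    for a,b in zip(*cv2.connectedComponentsWithStats(m)[2:]):
        if 50<a[4]<1500: print(n,'blob',a[:4],a[4],'z28',ray(c,[b],28)[0][:2].round(),'z69',ray(c,[b],69)[0][:2].round(),'z109',ray(c,[b],109)[0][:2].round())
E
python3 caps.py; python3 go.py 557.7,-330.1,155,3.222 557.7,-330.1,94,3.222
```

```text
scene blob [ 0 29 33 60] 967 z28 [ 1026. -1035.] z69 [1017. -956.] z109 [1009. -878.]
scene blob [228 135  16  15] 138 z28 [ 565. -377.] z69 [ 580. -330.] z109 [ 594. -285.]
scene blob [296 252  21  17] 251 z28 [585.  32.] z69 [599.  57.] z109 [613.  82.]
scene blob [303 276  23  19] 292 z28 [601.  94.] z69 [614. 117.] z109 [627. 139.]
top blob [117  97  14  16] 150 z28 [929. 544.] z69 [911. 528.] z109 [893. 512.]
top blob [96 99 13 16] 152 z28 [923. 601.] z69 [905. 583.] z109 [887. 566.]
top blob [ 73 100  13  15] 146 z28 [924. 663.] z69 [906. 643.] z109 [888. 624.]
top blob [ 28 103  13  15] 142 z28 [918. 782.] z69 [900. 758.] z109 [883. 736.]
top blob [ 51 102  14  16] 146 z28 [918. 719.] z69 [900. 698.] z109 [882. 677.]
top blob [602 104  38  49] 1390 z28 [ 845. -809.] z69 [ 830. -783.] z109 [ 814. -757.]
top blob [ 95 117  14  16] 152 z28 [872. 601.] z69 [856. 583.] z109 [839. 565.]
top blob [119 117  13  15] 148 z28 [873. 539.] z69 [856. 523.] z109 [840. 508.]
top blob [ 50 120  14  16] 149 z28 [867. 720.] z69 [851. 698.] z109 [835. 677.]
top blob [ 74 120  13  15] 146 z28 [867
[... 735 characters left out ...]
69 [752. 577.] z109 [739. 560.]
top blob [ 50 159  14  15] 146 z28 [760. 714.] z69 [747. 693.] z109 [734. 672.]
top blob [ 74 158  14  16] 147 z28 [760. 651.] z69 [747. 632.] z109 [734. 613.]
top blob [ 29 161  13  16] 143 z28 [755. 770.] z69 [742. 747.] z109 [729. 724.]
top blob [597 173  32 252] 1015 z28 [ 373. -732.] z69 [ 372. -708.] z109 [ 371. -685.]
top blob [464 223  14  13] 158 z28 [ 562. -378.] z69 [ 555. -365.] z109 [ 548. -353.]
top blob [626 426  10  54] 233 z28 [ -11. -732.] z69 [   0. -708.] z109 [  11. -685.]
[607.91  75.08 154.02] 3.0138 [-0.3  0.3 -2.3] 15.2
tool shift [  -1.8 -408.3   -1. ] turn [np.float64(-11.9)]
tool shift [  -1.8 -408.3   60. ] turn [np.float64(-11.9)]
```

Call:
{"api": "arm_command", "payload": {
  "steps": [
    [0, 0, -8, -3, 0],
    [0, 0, -25, -3, 0],
    [0, 0, -50, -3, -1],
    [0, 0, -80, -3, -2],
    [0, 0, -115, -3, -3],
    [0, 0, -150, -3, -4.5],
    [0, 0, -185, -3, -6],
    [0, 0, -220, -3, -7.5],
    [0, 0, -255, -3, -9],
    [0, -1, -290, -3, -10.5],
    [0, -1, -325, -3, -11.9],
    [0, -1, -360, 0, -11.9],
    [0, -1.8, -385, 3, -11.9],
    [0, -1.8, -400, 10, -11.9],
    [0, -1.8, -405, 25, -11.9],
    [0, -1.8, -405, 40, -11.9],
    [0, -1.8, -405, 52, -11.9],
    [0, -1.8, -405, 60, -11.9],
    [0, -1.8, -405, 60, -11.9],
    [0, -1.8, -405, 60, -11.9]
  ]
}}

```text
clock: 25.18
eef_pos: [558.5, -326.9, 94.9]
eef_rot: [-3.141, 0.001, -3.061]
wrist_force: [0.3, 0.1, -1.5]
finger_gap: 15.3
finger_force: 45.0
```

```bash
sed -i "s/if 50<a\[4\]<1500/if 50<a[4]<1500 and 450<ray(c,[b],28)[0][0]<650 and -500<ray(c,[b],28)[0][1]<150/" caps.py; python3 caps.py;  python3 go.py 557.5,-327,74,3.222
```

```text
scene blob [228 136  26  20] 247 z28 [ 561. -356.] z69 [ 576. -311.] z109 [ 590. -267.]
scene blob [303 276  22  19] 287 z28 [601.  94.] z69 [614. 117.] z109 [627. 139.]
[ 558.51 -326.94   94.94] -3.0616 [ 0.8  0.2 -1.7] 15.5
tool shift [ 1.   0.  20.9] turn [np.float64(-0.0)]
```

Call:
{"api": "arm_command", "payload": {
  "steps": [
    [0, 0, 0, 6, 0],
    [0, 0, 0, 11, 0],
    [0, 0, 0, 14, 0],
    [0, 0, 0, 17, 0],
    [0, 0, 0, 20.5, 0],
    [0, 0, 0, 20.5, 0],
    [0, 0, 0, 20.5, 0],
    [0, 5, 0, 20.5, 0],
    [0, 12, 0, 20.5, 0],
    [0, 20, 0, 20.5, 0],
    [0, 30, 0, 20.5, 0],
    [0, 40, 0, 20.5, 0],
    [0, 50, 0, 20.5, 0],
    [0, 50, 0, 20.5, 0],
    [0, 50, 0, 0, 0],
    [0, 50, 0, -40, 0],
    [0, 50, 0, -60, 0],
    [0, 50, 0, -60, 0]
  ]
}}

```text
clock: 27.52
eef_pos: [509.1, -331.2, 155.7]
eef_rot: [-3.14, 0.002, -3.061]
wrist_force: [0.3, 0.1, -0.9]
finger_gap: 15.3
finger_force: 45.0
```

```bash
python3 caps.py; python3 go.py 551.9,122.5,150,3.0145 551.9,122.5,113,3.0145
```

```text
scene blob [228 136  16  12] 130 z28 [ 565. -378.] z69 [ 579. -332.] z109 [ 594. -286.]
scene blob [238 148  17  13] 131 z28 [ 561. -321.] z69 [ 576. -278.] z109 [ 591. -235.]
scene blob [303 276  23  19] 286 z28 [601.  94.] z69 [614. 117.] z109 [627. 139.]
[ 508.24 -330.6   153.32] -3.0615 [-0.5 -0.3 -1.9] 15.2
tool shift [-79.8 448.2   3.3] turn [np.float64(11.9)]
tool shift [-79.8 448.2  40.3] turn [np.float64(11.9)]
```

Call:
{"api": "arm_command", "payload": {
  "steps": [
    [0, -3, 20, 0, 0],
    [0, -12, 60, 0, 1],
    [0, -20, 110, 0, 3],
    [0, -29, 160, 0, 4],
    [0, -38, 210, 0, 6],
    [0, -46, 260, 0, 7],
    [0, -55, 310, 0, 9],
    [0, -64, 360, 0, 10],
    [0, -71, 400, 0, 11.9],
    [0, -77, 430, 3, 11.9],
    [0, -79, 444, 10, 11.9],
    [0, -79.8, 448, 25, 11.9],
    [0, -79.8, 448, 36, 11.9],
    [0, -79.8, 448, 39, 11.9],
    [0, -79.8, 448, 39, 11.9],
    [0, -79.8, 448, 39, 11.9],
    [0, -79.8, 448, 39, 11.9]
  ]
}}

```text
clock: 29.75
eef_pos: [552.3, 122.0, 115.7]
eef_rot: [3.141, 0.001, 3.014]
wrist_force: [-0.2, 0.2, -1.1]
finger_gap: 15.0
finger_force: 45.0
```

```bash
python3 go.py 613.4,114.6,113,3.0145
```

```text
[552.35 121.99 115.71] 3.0136 [-0.2  0.2 -1.1] 15.0
tool shift [-61.5   0.5   2.7] turn [np.float64(-0.0)]
```

Call:
{"api": "arm_command", "payload": {
  "steps": [
    [0, 0, 0, 2, 0],
    [0, -5, 0.2, 2, 0],
    [0, -15, 0.4, 2, 0],
    [0, -25, 0.4, 2, 0],
    [0, -35, 0.4, 2, 0],
    [0, -45, 0.4, 2, 0],
    [0, -54, 0.4, 2, 0],
    [0, -61, 0.4, 2, 0],
    [0, -61.3, 0.4, 2, 0],
    [0, -61.3, 0.4, 2, 0],
    [0, -61.3, 0.4, 2, 0]
  ]
}}

```text
clock: 31.12
eef_pos: [612.9, 114.8, 113.4]
eef_rot: [3.142, 0.0, 3.014]
wrist_force: [0.3, 0.5, 0.1]
finger_gap: 15.3
finger_force: 45.0
```

```bash
python3 go.py 613.4,114.6,113,3.0145
```

```text
[612.86 114.75 113.44] 3.014 [0.3 0.5 0.1] 15.3
tool shift [-0.6 -0.1  0.4] turn [np.float64(-0.0)]
```

Call:
{"api": "arm_command", "payload": {
  "steps": [
    [0, 0, 0, -4, 0],
    [0, 0, 0, -7, 0],
    [0, 0, 0, -10, 0],
    [0, 0, 0, -13, 0],
    [0, 0, 0, -16, 0],
    [0, 0, 0, -19, 0],
    [0, 0, 0, -22, 0],
    [0, 0, 0, -26, 0],
    [0, 0, 0, -32, 0],
    [0, 0, 0, -42, 0],
    [0, 0, 0, -42, 0],
    [0, 0, 0, -42, 0]
  ]
}}

```text
clock: 32.62
eef_pos: [613.0, 114.7, 155.2]
eef_rot: [-3.142, -0.0, 3.014]
wrist_force: [0.2, 0.1, -1.3]
finger_gap: 15.3
finger_force: 45.0
```

```bash
python3 caps.py; python3 go.py 553.3,-273,155,3.222 553.3,-273,94,3.222
```

```text
scene blob [228 135  16  15] 139 z28 [ 565. -377.] z69 [ 580. -330.] z109 [ 594. -285.]
scene blob [238 148  17  14] 137 z28 [ 561. -320.] z69 [ 576. -276.] z109 [ 591. -234.]
scene blob [303 268  23  17] 260 z28 [591.  75.] z69 [604.  98.] z109 [617. 121.]
top blob [464 223  14  13] 158 z28 [ 562. -378.] z69 [ 555. -365.] z109 [ 548. -353.]
top blob [444 225  14  13] 160 z28 [ 558. -323.] z69 [ 551. -312.] z109 [ 544. -301.]
[612.9  114.65 155.03] 3.0138 [ 0.2 -0.  -1.2] 15.3
tool shift [   9.7 -392.1    0. ] turn [np.float64(-11.9)]
tool shift [   9.7 -392.1   61. ] turn [np.float64(-11.9)]
```

Call:
{"api": "arm_command", "payload": {
  "steps": [
    [0, 0, -8, -3, 0],
    [0, 0, -25, -3, 0],
    [0, 0, -50, -3, -1],
    [0, 1, -80, -3, -2],
    [0, 2, -115, -3, -3],
    [0, 3, -150, -3, -4.5],
    [0, 4, -185, -3, -6],
    [0, 5, -220, -3, -7.5],
    [0, 6, -255, -3, -9],
    [0, 7, -290, -3, -10.5],
    [0, 8, -325, -3, -11.9],
    [0, 9, -360, 0, -11.9],
    [0, 9.5, -383, 3, -11.9],
    [0, 9.5, -395, 10, -11.9],
    [0, 9.5, -398, 25, -11.9],
    [0, 9.5, -398, 40, -11.9],
    [0, 9.5, -398, 52, -11.9],
    [0, 9.5, -398, 60, -11.9],
    [0, 9.5, -398, 60, -11.9],
    [0, 9.5, -398, 60, -11.9]
  ]
}}

```text
clock: 35.22
eef_pos: [553.2, -278.9, 95.8]
eef_rot: [-3.141, 0.001, -3.061]
wrist_force: [0.1, -0.4, -1.1]
finger_gap: 15.1
finger_force: 45.0
```

```bash
python3 caps.py;  python3 go.py 553.8,-279,75,3.222
```

```text
scene blob [228 135  16  14] 132 z28 [ 565. -378.] z69 [ 579. -332.] z109 [ 594. -286.]
scene blob [238 148  27  19] 247 z28 [ 555. -305.] z69 [ 570. -262.] z109 [ 585. -220.]
[ 553.14 -278.97   95.89] -3.0616 [ 0.7 -0.2 -1.4] 15.1
tool shift [-0.7 -0.1 20.9] turn [np.float64(-0.0)]
```

Call:
{"api": "arm_command", "payload": {
  "steps": [
    [0, 0, 0, 6, 0],
    [0, 0, 0, 11, 0],
    [0, 0, 0, 14, 0],
    [0, 0, 0, 17, 0],
    [0, 0, 0, 20.5, 0],
    [0, 0, 0, 20.5, 0],
    [0, 0, 0, 20.5, 0],
    [0, 5, 0, 20.5, 0],
    [0, 12, 0, 20.5, 0],
    [0, 20, 0, 20.5, 0],
    [0, 30, 0, 20.5, 0],
    [0, 40, 0, 20.5, 0],
    [0, 50, 0, 20.5, 0],
    [0, 50, 0, 20.5, 0],
    [0, 50, 0, 0, 0],
    [0, 50, 0, -30, 0],
    [0, 50, 0, -30, 0],
    [0, 50, 0, -30, 0]
  ]
}}

```text
clock: 37.58
eef_pos: [502.8, -282.6, 124.3]
eef_rot: [3.141, -0.001, -3.062]
wrist_force: [0.7, 1.0, -0.9]
finger_gap: 15.5
finger_force: 45.0
```

```bash
python3 caps.py; python3 go.py 465.2,-144.4,90,3.0716; python3 - <<'E'
from h import *
c=snap('top')
m=[d for d in trace(c,'mat')][:1]
for d in m: print(d['p'],d['rect'],*fit(c,np.array(d['region']),B['mat'],(461,-144,-.07),0))
E
```

```text
scene blob [228 135  16  13] 131 z28 [ 564. -378.] z69 [ 579. -332.] z109 [ 594. -287.]
scene blob [238 148  27  25] 288 z28 [ 558. -296.] z69 [ 574. -254.] z109 [ 588. -213.]
[ 502.68 -282.54  124.07] -3.0616 [-0.6 -0.5 -2.2] 15.3
tool shift [ 26.3 140.7  34.1] turn [np.float64(8.6)]
0.72 [381.1, 272.1, 29.4, 32.3] [ 4.59977e+02 -1.40439e+02 -7.60000e-02] 0.05
```

Call:
{"api": "arm_command", "payload": {
  "steps": [
    [0, 5, 30, 0, 2],
    [0, 13, 70, 0, 5],
    [0, 20, 110, 5, 8.6],
    [0, 26, 138, 20, 8.6],
    [0, 26.3, 140.5, 35, 8.6],
    [0, 26.3, 140.5, 45, 8.6],
    [0, 26.3, 140.5, 52, 8.6],
    [0, 26.3, 140.5, 54, 8.6],
    [0, 26.3, 140.5, 54, 8.6],
    [0, 26.3, 140.5, 54, 8.6],
    [0, 26.3, 140.5, 54, 8.6]
  ]
}}

```text
clock: 39.15
eef_pos: [465.8, -145.0, 71.6]
eef_rot: [-3.141, 0.0, 3.071]
wrist_force: [-0.0, 0.3, -0.4]
finger_gap: 15.0
finger_force: 45.0
```

```bash
python3 go.py 465.2,-144.4,67,3.0716
```

```text
[ 465.77 -144.99   71.62] 3.0715 [-0.   0.3 -0.4] 15.0
tool shift [0.6 0.5 4.6] turn [np.float64(-0.0)]
```

Set down, release, and rise to look.

Call:
{"api": "arm_command", "payload": {
  "steps": [
    [0, 0.6, 0.5, 2, 0],
    [0, 0.6, 0.5, 4, 0],
    [0, 0.6, 0.5, 5, 0],
    [0, 0.6, 0.5, 5, 0],
    [0.15, 0.6, 0.5, 5, 0],
    [0.3, 0.6, 0.5, 5, 0],
    [0.5, 0.6, 0.5, 5, 0],
    [0.6, 0.6, 0.5, 5, 0],
    [0.6, 0.6, 0.5, 5, 0],
    [0.6, 0.6, 0.5, -20, 0],
    [0.6, 0.6, 0.5, -50, 0],
    [0.6, 20, 0.5, -100, 0],
    [1, 60, 0.5, -150, 0],
    [1, 70, 0.5, -200, 0],
    [1, 70, 0.5, -240, 0],
    [1, 70, 0.5, -240, 0],
    [1, 70, 0.5, -240, 0]
  ]
}}

```text
clock: 41.28
eef_pos: [395.6, -139.4, 310.4]
eef_rot: [3.141, -0.001, 3.072]
wrist_force: [1.0, -0.0, -0.9]
finger_gap: 93.9
finger_force: 0.0
```

```bash
python3 caps.py; python3 go.py; python3 - <<'E'
from h import *
c=snap('wrist','h.png')
m=best(c,'puller_grip',(465,-144),3)
print('puller',fit(c,m,B['puller'],(465,-144,-.07),3))
for t in ['plate_tab','mat']:
    for d in trace(c,t)[:4]:
        print(t,d['p'],np.round(d['rect']),ray(c,[d['rect'][:2]],3)[0].round())
E
```

```text
scene blob [228 136  16  13] 132 z28 [ 565. -378.] z69 [ 580. -331.] z109 [ 594. -286.]
scene blob [238 148  27  25] 288 z28 [ 558. -296.] z69 [ 574. -254.] z109 [ 588. -213.]
top blob [464 223  14  13] 157 z28 [ 562. -378.] z69 [ 555. -365.] z109 [ 548. -352.]
top blob [444 225  14  13] 159 z28 [ 558. -323.] z69 [ 551. -312.] z109 [ 544. -301.]
top blob [426 227  14  14] 163 z28 [ 553. -275.] z69 [ 546. -265.] z109 [ 539. -256.]
[ 395.56 -139.34  310.07] 3.0715 [-0.7  0.2  0. ] 93.6
puller (array([ 4.65874e+02, -1.44237e+02, -6.90000e-02]), np.float64(0.107))
plate_tab 0.89 [617.  97.  41.  59.] [299. 222.   3.]
plate_tab 0.88 [532. 213.  39.  72.] [434. 128.   3.]
plate_tab 0.45 [320. 249.  48.  64.] [ 462. -146.    3.]
plate_tab 0.31 [460. 383. 206. 162.] [675.  42.   3.]
mat 0.74 [321. 247.  64.  73.] [ 459. -144.    3.]
mat 0.3 [443. 460.  78.   9.] [807.  17.   3.]
```

View pics/h.png

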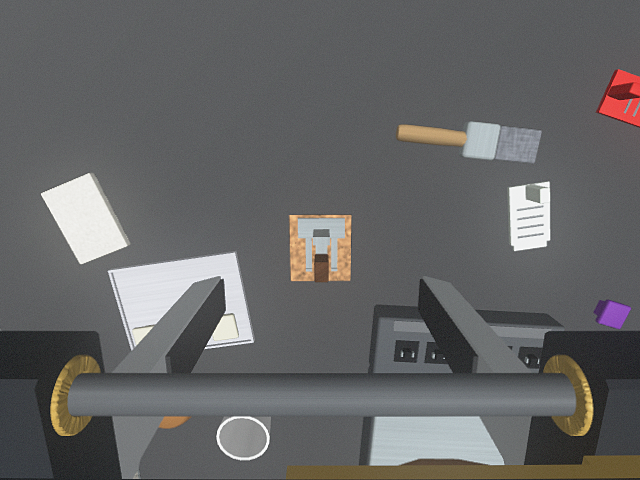

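Puller upright, centred on the mat at (320,248). The caps are in the tray and the panel posts are bare. Now a look at the case, then the plate.

Call:
{"api": "arm_command", "payload": {
  "steps": [
    [1, -2, 60, 0, 0],
    [1, -4, 120, 0, -3],
    [1, -6, 180, 0, -5],
    [1, -8, 240, 0, -7],
    [1, -9, 300, 0, -9],
    [1, -10, 360, 0, -11],
    [1, -11, 420, 0, -13],
    [1, -11, 471, 0, -13],
    [1, -11, 471, 0, -13],
    [1, -11, 471, 0, -13],
    [1, -11, 471, 0, -13]
  ]
}}

```text
clock: 42.95
eef_pos: [440.0, 328.6, 311.7]
eef_rot: [3.142, 0.0, -2.986]
wrist_force: [-0.1, 0.1, 0.5]
finger_gap: 93.9
finger_force: 0.0
```

```bash
python3 go.py 345,110,300,3.22; python3 - <<'E'
from h import *
c=snap('wrist','i.png')
m=best(c,'case',(538,333),8)
if m is not None: print('case',fit(c,m,B['case'],(538.7,333,.16),0))
m=best(c,'plate_tab',(434,128),3)
if m is not None: print('plate',fit(c,m,B['plate'],(405,121,.08),0))
for d in trace(c,'case')[:3]:print(d['p'],d['rect'])
E
```

```text
[440.02 328.57 311.67] -2.986 [-0.1  0.1  0.5] 93.9
tool shift [ 127.7 -201.2   11.7] turn [np.float64(4.4)]
case (array([5.39264e+02, 3.32962e+02, 1.57000e-01]), np.float64(0.038))
plate (array([4.04069e+02, 1.22118e+02, 7.20000e-02]), np.float64(0.037))
0.84 [311.7, 275.1, 50.4, 50.4]
```

```bash
python3 go.py 404.3,121.7,29,3.2136
```

```text
[439.99 328.98 311.65] -2.9858 [-0.1  0.3 -0.8] 94.3
tool shift [  67.4 -199.2  282.6] turn [np.float64(4.8)]
```

Call:
{"api": "arm_command", "payload": {
  "steps": [
    [0.8, 15, -50, 0, 1],
    [0.6, 32, -100, 20, 2],
    [0.6, 50, -150, 60, 4],
    [0.6, 67.4, -199.2, 110, 4.8],
    [0.6, 67.4, -199.2, 160, 4.8],
    [0.6, 67.4, -199.2, 210, 4.8],
    [0.6, 67.4, -199.2, 240, 4.8],
    [0.6, 67.4, -199.2, 262, 4.8],
    [0.6, 67.4, -199.2, 275, 4.8],
    [0.6, 67.4, -199.2, 281, 4.8],
    [0.6, 67.4, -199.2, 281, 4.8],
    [0.6, 67.4, -199.2, 281, 4.8],
    [0.6, 67.4, -199.2, 281, 4.8]
  ]
}}

```text
clock: 44.78
eef_pos: [404.6, 122.4, 30.8]
eef_rot: [3.141, 0.001, -3.069]
wrist_force: [-0.3, -0.0, -0.0]
finger_gap: 56.1
finger_force: 0.0
```

```bash
python3 go.py 404.3,121.7,29,3.2136; python3 - <<'E'
from h import *
c=snap('wrist')
s=monitor.read_state();p=s['eef_pos'];y=s['eef_rot'][2]+np.pi
P=pts([(-9,9,-6,6,6,36)],(404.3,121.7,.072),0)[0]
print(proj(c,P).round(0).tolist())
cv2.imwrite('pics/j.png',cv2.resize(c['img'][180:350,210:430,::-1],(770,595),interpolation=cv2.INTER_CUBIC))
E
```

```text
[404.62 122.36  30.83] -3.0686 [-0.3 -0.  -0. ] 56.1
tool shift [ 0.4 -0.6  1.8] turn [np.float64(0.1)]
[[309.0, 253.0], [307.0, 271.0], [330.0, 253.0], [332.0, 271.0], [309.0, 283.0], [308.0, 304.0], [330.0, 283.0], [331.0, 304.0]]
```

View pics/j.png

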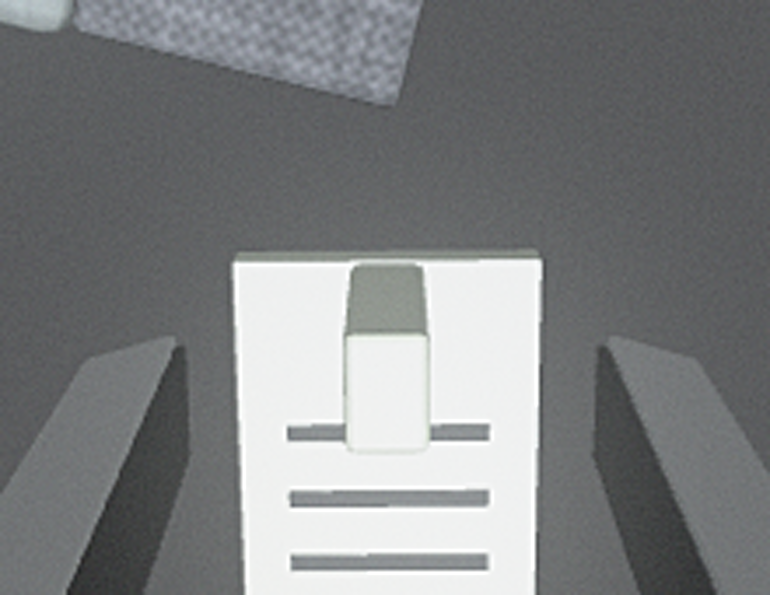

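Pads straddle the tab (crop (388,390)), and the plate lies about 2 mm further ahead than fitted. Adjusting and closing.

Call:
{"api": "arm_command", "payload": {
  "steps": [
    [0.6, -1.6, 0, 1, 0],
    [0.6, -1.6, 0, 1, 0],
    [0, -1.6, 0, 1, 0],
    [0, -1.6, 0, 1, 0],
    [0, -1.6, 0, 1, 0],
    [0, -1.6, 0, 1, 0],
    [0, -1.6, 0, 1, 0],
    [0, -1.6, 0, 1, 0],
    [0, -1.6, 0, -10, 0],
    [0, -1.6, 0, -40, 0],
    [0, -1.6, 0, -70, 0],
    [0, -1.6, 0, -70, 0],
    [0, -1.6, 0, -70, 0]
  ],
  "force": 45
}}

```text
clock: 46.45
eef_pos: [405.6, 122.3, 99.9]
eef_rot: [-3.141, -0.001, -3.069]
wrist_force: [0.2, 0.8, -0.1]
finger_gap: 0.3
finger_force: 0.0
```

```bash
python3 - <<'E'
from h import *
s=monitor.read_state();p=s['eef_pos'];y=s['eef_rot'][2]+np.pi
print(p,y,s['finger_gap'],s['finger_force'])
for n in('wrist','top','scene'):
    c=snap(n)
    m=best(c,'plate_tab',p[:2]+[33,0],p[2]-29)
    if m is not None: print(n,fit(c,m,B['plate'],(p[0],p[1],y),p[2]-29.5))
c=snap('wrist','k.png')
g=cv2.cvtColor(c['img'],cv2.COLOR_RGB2GRAY).astype(int)
# rear edge rows / side cols of plate
for col in(290,350):
    d=np.diff(g[200:300,col]);i=d.argmax();print(col,200+i,d[i])
for row in(262,275):
    d=np.diff(g[row,220:420]);print(row,220+d.argmax(),220+d.argmin())
E
```

```text
[405.5970677  122.32715014  99.89978276] 0.0729412303696253 0.3201904185886705 0.0
wrist (array([326.782, 137.29 ,   1.08 ]), np.float64(1.0))
scene (array([4.39501e+02, 1.54210e+02, 8.10000e-02]), np.float64(0.206))
290 226 77
350 226 104
262 284 351
275 285 351
```

```bash
python3 - <<'E'
from h import *
for n in('scene','top','wrist'):
    c=snap(n)
    for d in trace(c,'plate_tab')[:4]:
        q=ray(c,[d['rect'][:2]],3)[0]
        print(n,round(d['p'],2),np.round(d['rect']),q.round(), fit(c,d['region'],B['plate'],(q[0]-33,q[1],.07),0) if 380<q[0]<520 and 0<q[1]<230 else '')
E
python3 - <<'E'
import cv2
t=cv2.imread('pics/k.png')
cv2.imwrite('pics/k2.png',t)
E
```

```text
scene 0.98 [476. 284.  33.  49.] [298. 242.   3.] 
scene 0.83 [387. 267.  44.  36.] [436. 116.   3.] (array([4.06681e+02, 1.19372e+02, 8.80000e-02]), np.float64(0.086))
scene 0.79 [510. 363.  45.  47.] [357. 410.   3.] 
top 0.88 [229. 336.  26.  28.] [303. 263.   3.] 
top 0.82 [172. 319.  26.  36.] [351. 410.   3.] 
top 0.4 [232. 184.  27.  32.] [707. 254.   3.] 
wrist 0.95 [512. 106. 134. 118.] [302. 247.   3.] 
wrist 0.64 [319. 274.  67. 104.] [434. 123.   3.] (array([4.04285e+02, 1.19837e+02, 8.20000e-02]), np.float64(0.766))
wrist 0.48 [184. 440. 294.  49.] [595.  17.   3.]
```

View pics/k.png

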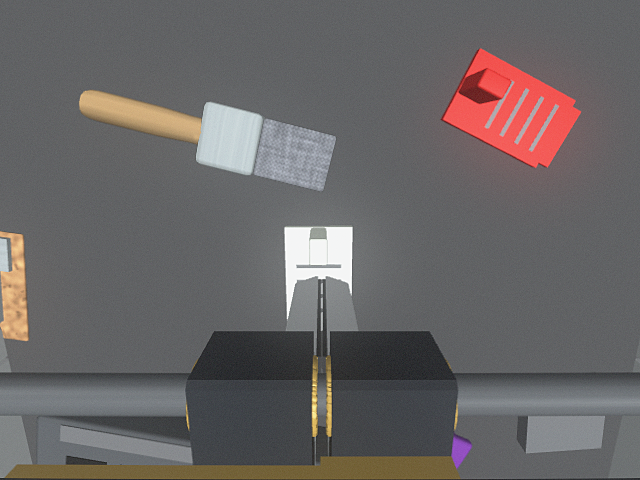

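The plate lies unmoved at (319,270), so the grasp missed it. I check where the pads really project compared with the tab.

```bash
python3 - <<'E'
from h import *
c=snap('wrist')
s=monitor.read_state();p=s['eef_pos'];y=s['eef_rot'][2]+np.pi
print(p,s['eef_rot'])
P=pts([(-8,8,-6,6,-19,0)],(p[0],p[1],y),p[2])[0]
print('tip box',proj(c,P).round(0).tolist())
print('TCP in cam', (np.array(c['view'])@np.r_[p,1]).round(1))
# rear edge of plate
print('rear edge world z0/6',ray(c,[(285,226),(352,226)],0).round(1).tolist(),ray(c,[(285,226),(352,226)],6).round(1).tolist())
print('tab rear base',ray(c,[(318,229)],6).round(1),'tab top rear/front',ray(c,[(318,238),(318,265)],36).round(1).tolist())
E
```

```text
[405.94427534 122.42285457 100.345125  ] [ 3.14158551e+00  2.65676821e-05 -3.06863370e+00]
tip box [[310.0, 259.0], [309.0, 270.0], [332.0, 259.0], [333.0, 270.0], [310.0, 286.0], [309.0, 299.0], [332.0, 286.0], [333.0, 299.0]]
TCP in cam [-2.000e-01  2.200e+01  2.023e+02  1.000e+00]
rear edge world z0/6 [[399.2, 94.8, 0.0], [395.5, 144.9, 0.0]] [[397.9, 95.2, 6.0], [394.3, 144.4, 6.0]]
tab rear base [[398.3 119.6   6. ]] tab top rear/front [[397.6, 119.8, 36.0], [416.4, 121.1, 36.0]]
```

The picture gives the reason: the visible pad tips (near edge at row 277, about 33 px wide) fit a depth about 14 mm *above* the reported TCP, not 19 mm ahead of it. The puller was held by only the top of its grip, and the tab was missed completely. I go lower step by step, watching the force.

Call:
{"api": "arm_command", "payload": {
  "steps": [
    [0.45, -0.4, -2.2, 0, 0],
    [0.45, -0.4, -2.2, 20, 0],
    [0.45, -0.4, -2.2, 45, 0],
    [0.45, -0.4, -2.2, 62, 0],
    [0.45, -0.4, -2.2, 71, 0],
    [0.45, -0.4, -2.2, 73, 0],
    [0.45, -0.4, -2.2, 75, 0],
    [0.45, -0.4, -2.2, 76, 0],
    [0.45, -0.4, -2.2, 76, 0],
    [0.45, -0.4, -2.2, 76, 0]
  ]
}}

```text
clock: 48.4
eef_pos: [406.6, 120.3, 24.5]
eef_rot: [3.142, 0.0, -3.069]
wrist_force: [0.4, 0.7, 0.8]
finger_gap: 42.4
finger_force: 0.0
```

```bash
python3 go.py 406.5,120.2,16,3.2136
```

```text
[406.59 120.27  24.52] -3.0686 [0.4 0.7 0.8] 42.4
tool shift [ 0.1 -0.1  8.5] turn [np.float64(0.1)]
```

Call:
{"api": "arm_command", "payload": {
  "steps": [
    [0.45, 0, 0, 1.5, 0],
    [0.45, 0, 0, 3, 0],
    [0.45, 0, 0, 4, 0],
    [0.45, 0, 0, 4, 0]
  ]
}}

```text
clock: 48.9
eef_pos: [406.4, 120.2, 20.2]
eef_rot: [-3.142, -0.0, -3.069]
wrist_force: [0.6, -0.6, -0.4]
finger_gap: 42.7
finger_force: 0.0
```

```bash
python3 go.py
```

```text
[406.45 120.22  20.25] -3.0686 [ 0.6 -0.6 -0.4] 42.7
```

Call:
{"api": "arm_command", "payload": {
  "steps": [
    [0.45, 0, 0, 2, 0],
    [0.45, 0, 0, 4, 0],
    [0.45, 0, 0, 6, 0],
    [0.45, 0, 0, 8, 0],
    [0.45, 0, 0, 10, 0],
    [0.45, 0, 0, 10, 0],
    [0, 0, 0, 10, 0],
    [0, 0, 0, 10, 0],
    [0, 0, 0, 10, 0],
    [0, 0, 0, 10, 0],
    [0, 0, 0, 10, 0],
    [0, 0, 0, 10, 0]
  ],
  "force": 50
}}

```text
clock: 50.4
eef_pos: [406.5, 120.3, 10.4]
eef_rot: [3.142, 0.0, -3.069]
wrist_force: [0.1, -0.6, 0.9]
finger_gap: 11.8
finger_force: 50.0
```

Gripped (11.8 mm gap on the 12 mm tab). I regrip 6 mm deeper for a firmer hold, then lift and look.

Call:
{"api": "arm_command", "payload": {
  "steps": [
    [0.3, 0, 0, 0, 0],
    [0.3, 0, 0, 0, 0],
    [0.3, 0, 0, 3, 0],
    [0.3, 0, 0, 6, 0],
    [0.3, 0, 0, 6, 0],
    [0, 0, 0, 6, 0],
    [0, 0, 0, 6, 0],
    [0, 0, 0, 6, 0],
    [0, 0, 0, 6, 0],
    [0, 0, 0, 6, 0],
    [0, 0, 0, 2, 0],
    [0, 0, 0, -14, 0],
    [0, 0, 0, -34, 0],
    [0, 0, 0, -34, 0],
    [0, 0, 0, -34, 0]
  ],
  "force": 55
}}

```text
clock: 52.28
eef_pos: [406.2, 120.2, 43.8]
eef_rot: [-3.142, -0.001, -3.069]
wrist_force: [0.2, 0.2, 0.1]
finger_gap: 11.3
finger_force: 55.0
```

```bash
python3 go.py; python3 - <<'E'
from h import *
s=monitor.read_state();p=s['eef_pos'];y=s['eef_rot'][2]+np.pi
c=snap('wrist','l.png')
g=cv2.cvtColor(c['img'],cv2.COLOR_RGB2GRAY).astype(int)
for col in(280,290,300,340,350,360):
    d=np.diff(g[180:300,col]);i=d.argmax();print(col,180+i,d[i],end='; ')
for row in(250,262,275):
    d=np.diff(g[row,200:440]);print(row,200+d.argmax(),200+d.argmin(),end='; ')
c2=snap('scene'); z=p[2]-4.5
m=best(c2,'plate_tab',p[:2]+[33,0],z)
if m is not None: print(fit(c2,m,B['plate'],(p[0],p[1],y),z))
E
```

```text
[406.17 120.18  43.79] -3.0686 [0.2 0.2 0.1] 11.3
280 266 126; 290 266 122; 300 266 118; 340 266 121; 350 266 119; 360 266 127; 250 335 357; 262 205 206; 275 271 371; (array([4.06733e+02, 1.20176e+02, 8.20000e-02]), np.float64(0.158))
```

```bash
python3 go.py 426.5,315,45,3.2986; python3 - <<'E'
from h import *
s=monitor.read_state();p=s['eef_pos'];th=s['eef_rot'][2]+np.pi
c=snap('wrist')
w=ray(c,[(271,267),(371.5,267)],p[2]-4.4)[:,:2]-p[:2]
print((w@np.array([[np.cos(th),-np.sin(th)],[np.sin(th),np.cos(th)]])).round(1))
E
```

```text
[406.12 120.17  43.69] -3.0686 [-0.1  0.8 -0.7] 11.5
tool shift [-34.5 192.8  -1.3] turn [np.float64(-4.8)]
[[ -8.1 -25.8]
 [ -8.1  26.1]]
```

Call:
{"api": "arm_command", "payload": {
  "steps": [
    [0, -2, 15, -1, 0],
    [0, -8, 45, -1, -1],
    [0, -14, 80, -1, -2],
    [0, -20, 115, -1, -3],
    [0, -26, 150, -1, -4],
    [0, -32, 180, -1, -4.8],
    [0, -34.5, 191, 5, -4.8],
    [0, -34.5, 192.8, 18, -4.8],
    [0, -34.5, 192.8, 28, -4.8],
    [0, -34.5, 192.8, 33, -4.8],
    [0, -34.5, 192.8, 33, -4.8],
    [0, -34.5, 192.8, 33, -4.8],
    [0, -34.5, 192.8, 33, -4.8]
  ]
}}

```text
clock: 54.1
eef_pos: [427.0, 315.1, 11.7]
eef_rot: [3.141, 0.001, -2.985]
wrist_force: [-1.2, 0.2, -0.5]
finger_gap: 11.8
finger_force: 55.0
```

```bash
python3 go.py 489.7,324.8,9.9,3.2986; python3 - <<'E'
from h import *
s=monitor.read_state();p=s['eef_pos'];th=s['eef_rot'][2]+np.pi
for n in('scene','top'):
    c=snap(n)
    m=best(c,'case',(539,332),8); print(n,'case',None if m is None else fit(c,m,B['case'],(539,332.6,.157),0))
    m=best(c,'plate_tab',p[:2]+[33,5],8); print(n,'plate',None if m is None else fit(c,m,B['plate'],(p[0],p[1],th),6))
E
```

```text
[427.05 315.07  11.69] -2.985 [-1.2  0.2 -0.5] 11.8
tool shift [-63.4  -0.2   1.8] turn [np.float64(-0.0)]
scene case (array([5.38620e+02, 3.32367e+02, 1.70000e-01]), np.float64(0.044))
scene plate (array([4.26334e+02, 3.14577e+02, 1.75000e-01]), np.float64(0.207))
top case (array([5.39563e+02, 3.36634e+02, 1.42000e-01]), np.float64(0.176))
top plate (array([476.156, 288.114,   0.658]), np.float64(6.371))
```

Call:
{"api": "arm_command", "payload": {
  "steps": [
    [0, 0, 0, 1.7, 0],
    [0, 0, 0, 1.7, 0],
    [0, -4, 0, 1.7, 0],
    [0, -8, 0, 1.7, 0],
    [0, -12, -0.1, 1.7, 0],
    [0, -16, -0.1, 1.7, 0],
    [0, -20, -0.1, 1.7, 0],
    [0, -22, -0.1, 1.7, 0],
    [0, -22, -0.1, 1.7, 0]
  ]
}}

```text
clock: 55.52
eef_pos: [448.7, 318.4, 9.6]
eef_rot: [3.142, -0.0, -2.985]
wrist_force: [-0.0, 0.4, -0.7]
finger_gap: 11.7
finger_force: 55.0
```

```bash
python3 go.py 489.7,324.8,9.9,3.2986
```

```text
[448.65 318.38   9.62] -2.9849 [-0.   0.4 -0.7] 11.7
tool shift [-41.5  -0.1  -0.3] turn [np.float64(-0.0)]
```

Call:
{"api": "arm_command", "payload": {
  "steps": [
    [0, -5, 0, -0.2, 0],
    [0, -10, 0, -0.2, 0],
    [0, -15, 0, -0.2, 0],
    [0, -20, 0, -0.2, 0],
    [0, -25, 0, -0.2, 0],
    [0, -30, 0, -0.2, 0],
    [0, -34, 0, -0.2, 0],
    [0, -37, 0, -0.2, 0],
    [0, -37, 0, -0.2, 0]
  ]
}}

```text
clock: 56.65
eef_pos: [485.2, 324.2, 9.8]
eef_rot: [-3.142, -0.0, -2.985]
wrist_force: [-0.4, -0.2, 0.5]
finger_gap: 11.4
finger_force: 55.0
```

Call:
{"api": "arm_command", "payload": {
  "steps": [
    [0, -1, 0, 0, 0],
    [0, -2, 0, 0, 0],
    [0, -3, 0, 0, 0],
    [0, -3, 0, 0, 0]
  ]
}}

```text
clock: 57.15
eef_pos: [488.2, 324.6, 9.9]
eef_rot: [3.142, 0.0, -2.985]
wrist_force: [-0.4, 1.2, -0.1]
finger_gap: 11.5
finger_force: 55.0
```

```bash
python3 go.py 489.7,324.8,9.9,3.2986
```

```text
[488.15 324.64   9.87] -2.9849 [-0.4  1.2 -0.1] 11.5
tool shift [-1.6 -0.1 -0. ] turn [np.float64(-0.0)]
```

Call:
{"api": "arm_command", "payload": {
  "steps": [
    [0, -0.5, 0, 0, 0],
    [0, -1, 0, 0, 0],
    [0, -1.5, 0, 0, 0],
    [0, -1.5, 0, 0, 0]
  ]
}}

```text
clock: 57.65
eef_pos: [489.6, 324.9, 9.8]
eef_rot: [3.142, 0.0, -2.985]
wrist_force: [-0.6, 0.3, -0.9]
finger_gap: 11.6
finger_force: 55.0
```

Call:
{"api": "arm_command", "payload": {
  "steps": [
    [0, -0.4, 0, 0, 0],
    [0, -0.8, 0, 0, 0],
    [0, -0.8, 0, 0, 0]
  ]
}}

```text
clock: 58.02
eef_pos: [490.4, 325.0, 9.9]
eef_rot: [3.142, 0.0, -2.985]
wrist_force: [-0.2, 0.9, -0.9]
finger_gap: 12.0
finger_force: 55.0
```

Call:
{"api": "arm_command", "payload": {
  "steps": [
    [0, -0.4, 0, 0, 0],
    [0, -0.8, 0, 0, 0],
    [0, -0.8, 0, 0, 0]
  ]
}}

```text
clock: 58.4
eef_pos: [490.9, 325.1, 9.8]
eef_rot: [-3.142, -0.001, -2.985]
wrist_force: [-3.3, -1.1, -0.1]
finger_gap: 11.4
finger_force: 55.0
```

Call:
{"api": "arm_command", "payload": {
  "steps": [
    [0, -0.5, 0, 0, 0],
    [0, -1, 0, 0, 0],
    [0, -1, 0, 0, 0]
  ]
}}

```text
clock: 58.78
eef_pos: [491.0, 325.1, 9.5]
eef_rot: [-3.141, -0.003, -2.985]
wrist_force: [-8.9, -0.8, 2.6]
finger_gap: 11.8
finger_force: 55.0
```

Home: force builds with no travel. Set down on the slot floor, release and rise.

Call:
{"api": "arm_command", "payload": {
  "steps": [
    [0, 0.4, 0, 0.5, 0],
    [0, 0.4, 0, 1.2, 0],
    [0, 0.4, 0, 1.2, 0],
    [0.2, 0.4, 0, 1.2, 0],
    [0.35, 0.4, 0, 1.2, 0],
    [0.45, 0.4, 0, 1.2, 0],
    [0.45, 0.4, 0, 1.2, 0],
    [0.45, 0.4, 0, 1.2, 0],
    [0.45, 0.4, 0, -15, 0],
    [0.45, 0.4, 0, -45, 0],
    [0.45, 30, 0, -100, 0],
    [0.6, 60, 0, -160, 0],
    [0.6, 90, 0, -220, 0],
    [0.6, 90, 0, -280, 0],
    [0.6, 90, 0, -300, 0],
    [0.6, 90, 0, -300, 0],
    [0.6, 90, 0, -300, 0]
  ]
}}

```text
clock: 60.9
eef_pos: [402.9, 310.9, 308.8]
eef_rot: [-3.141, -0.001, -2.985]
wrist_force: [0.9, 0.1, -0.0]
finger_gap: 56.3
finger_force: 0.0
```

```bash
python3 go.py; python3 caps.py; python3 - <<'E'
from h import *
c=snap('wrist')
# visible plate part: rear 28 mm + tab
b=[(-9,19,-25,25,0,6),(-9,9,-6,6,6,36)]
L=trace(c,'plate_tab')
for d in L[:3]:
    q=ray(c,[d['rect'][:2]],6)[0]
    print('plate',d['p'],q.round(), fit(c,d['region'],b,(490,325,.157),4) if np.hypot(*(q[:2]-[492,325]))<50 else '')
L=[d for d in trace(c,'case')];d=L[0]
print('case',d['p'],fit(c,d['region'],B['case'],(539,332.6,.157),0))
c=snap('scene')
for d in trace(c,'plate_tab')[:4]:
    q=ray(c,[d['rect'][:2]],6)[0]
    if np.hypot(*(q[:2]-[492,325]))<60: print('scene plate',d['p'],fit(c,d['region'],b,(490,325,.157),4))
m=best(c,'puller_grip',(465,-144),40)
if m is not None: print('puller',fit(c,m,B['puller'],(465,-144,-.07),3))
E
```

```text
[402.91 310.95 308.79] -2.9849 [ 0.9  0.1 -0. ] 56.3
scene blob [228 135  16  14] 132 z28 [ 565. -378.] z69 [ 579. -332.] z109 [ 594. -286.]
scene blob [238 148  27  25] 287 z28 [ 558. -296.] z69 [ 574. -254.] z109 [ 588. -213.]
top blob [464 223  14  13] 157 z28 [ 562. -378.] z69 [ 555. -365.] z109 [ 548. -352.]
top blob [444 225  14  13] 161 z28 [ 558. -323.] z69 [ 551. -312.] z109 [ 544. -301.]
top blob [426 227  14  14] 162 z28 [ 553. -275.] z69 [ 546. -266.] z109 [ 540. -256.]
plate 0.9 [304. 248.   6.] 
plate 0.84 [355. 411.   6.] 
plate 0.72 [494. 326.   6.] (array([4.90749e+02, 3.25602e+02, 1.63000e-01]), np.float64(0.089))
case 0.65 (array([5.40459e+02, 3.32760e+02, 1.56000e-01]), np.float64(0.115))
scene plate 0.76 (array([4.86135e+02, 3.23843e+02, 1.34000e-01]), np.float64(0.191))
puller (array([ 5.04960e+02, -1.74424e+02, -1.90000e-02]), np.float64(0.139))
```

Plate is home. The puller now reads (505,−174), so it was knocked off its mat. Going to look.

Call:
{"api": "arm_command", "payload": {
  "steps": [
    [0.6, -12, -60, 0, 0],
    [0.6, -24, -120, 0, 2],
    [0.6, -34, -180, 0, 4],
    [0.6, -44, -240, 0, 6],
    [0.6, -54, -300, 0, 9],
    [0.6, -64, -360, 0, 9],
    [0.6, -72, -420, 0, 9],
    [0.6, -72, -460, 0, 9],
    [1, -72, -460, 0, 9],
    [1, -72, -460, 0, 9],
    [1, -72, -460, 0, 9]
  ]
}}

```text
clock: 62.68
eef_pos: [546.2, -130.8, 310.1]
eef_rot: [-3.142, 0.0, -3.141]
wrist_force: [-0.1, 0.4, 0.1]
finger_gap: 83.0
finger_force: 0.0
```

```bash
python3 go.py; python3 - <<'E'
from h import *
c=snap('wrist','m.png')
for z in (0,3):
    L=trace(c,'puller_grip');d=L[0]
    print(d['p'],d['rect'],fit(c,d['region'],B['puller'],(503,-173,-.02),z))
d=trace(c,'mat')[0];print(d['p'],d['rect'],fit(c,d['region'],B['mat'],(461,-144,-.07),0))
c=snap('scene')
d=trace(c,'puller_grip')[0]
for z in(0,3): print('scene',d['p'],d['rect'],fit(c,d['region'],B['puller'],(503,-173,-.02),z))
E
```

```text
[ 546.17 -130.81  310.12] -3.1406 [-0.1  0.4  0.1] 83.0
0.59 [285.5, 155.7, 50.3, 62.6] (array([ 5.04472e+02, -1.76539e+02, -5.90000e-02]), np.float64(0.066))
0.59 [285.5, 155.7, 50.3, 62.6] (array([ 5.04472e+02, -1.76229e+02, -5.30000e-02]), np.float64(0.071))
0.73 [447.9, 319.1, 232.4, 255.8] (array([ 4.61e+02, -1.44e+02, -1.20e-01]), np.float64(1.0))
scene 0.94 [301.5, 182.2, 36.7, 38.5] (array([ 5.04000e+02, -1.76782e+02, -5.00000e-02]), np.float64(0.135))
scene 0.94 [301.5, 182.2, 36.7, 38.5] (array([ 5.05617e+02, -1.74212e+02, -3.90000e-02]), np.float64(0.138))
```

Call:
{"api": "arm_command", "payload": {
  "steps": [
    [0.7, 20, -25, 0, 3],
    [0.6, 41.8, -45.6, 30, 3.2],
    [0.6, 41.8, -45.6, 80, 3.2],
    [0.6, 41.8, -45.6, 130, 3.2],
    [0.6, 41.8, -45.6, 180, 3.2],
    [0.6, 41.8, -45.6, 215, 3.2],
    [0.6, 41.8, -45.6, 240, 3.2],
    [0.6, 41.8, -45.6, 256, 3.2],
    [0.6, 41.8, -45.6, 266, 3.2],
    [0.6, 41.8, -45.6, 266, 3.2],
    [0.6, 41.8, -45.6, 266, 3.2],
    [0, 41.8, -45.6, 266, 3.2],
    [0, 41.8, -45.6, 266, 3.2],
    [0, 41.8, -45.6, 266, 3.2],
    [0, 41.8, -45.6, 266, 3.2],
    [0, 41.8, -45.6, 266, 3.2],
    [0, 41.8, -45.6, 266, 3.2]
  ],
  "force": 45
}}

```text
clock: 65.1
eef_pos: [504.3, -177.5, 43.8]
eef_rot: [3.142, -0.0, 3.085]
wrist_force: [-0.3, -1.1, -0.0]
finger_gap: 15.6
finger_force: 45.0
```

```bash
python3 - <<'E'
from h import *
s=monitor.read_state();p=s['eef_pos'];th=s['eef_rot'][2]-np.pi
print(p,th,s['finger_gap'],s['wrist_force'].round(1))
c=snap('wrist','n.png')
g=cv2.cvtColor(c['img'],cv2.COLOR_RGB2GRAY).astype(int)
L=trace(c,'puller_grip')
print([(round(d['p'],2),np.round(d['rect']).tolist()) for d in L[:2]])
r=L[0]['region'];ys,xs=np.where(r);t=ys.min()+12
print('top row',ys.min(),'cols at +12',xs[ys==t].min(),xs[ys==t].max())
for h in(0,3,): print(ray(c,[(xs[ys==t].min(),ys.min()),(xs[ys==t].max(),ys.min())],h).round(1).tolist())
E
python3 go.py 465.2,-144.4,70,3.0716
```

```text
[ 504.34450203 -177.50087348   43.80749572] -0.05621696734933135 15.63940865207103 [-0.3 -1.1 -0. ]
[(0.98, [323.0, 267.0, 103.0, 162.0]), (0.28, [151.0, 351.0, 59.0, 48.0])]
top row 185 cols at +12 270 373
[[456.9, -204.8, 0.0], [460.3, -144.2, 0.0]]
[[456.6, -204.4, 3.0], [460.0, -144.6, 3.0]]
[ 504.38 -177.48   43.84] 3.0854 [-0.7 -0.8 -0. ] 16.0
tool shift [ 41.   30.8 -26.2] turn [np.float64(0.8)]
```

Call:
{"api": "arm_command", "payload": {
  "steps": [
    [0, 0, 0, -8, 0],
    [0, 0, 0, -20, 0],
    [0, 5, 3, -26, 0],
    [0, 20, 15, -26, 0.8],
    [0, 36, 27, -26, 0.8],
    [0, 41, 30.8, -26, 0.8],
    [0, 41, 30.8, -18, 0.8],
    [0, 41, 30.8, -10, 0.8],
    [0, 41, 30.8, -4, 0.8],
    [0, 41, 30.8, -4, 0.8],
    [0, 41, 30.8, -4, 0.8]
  ]
}}

```text
clock: 66.58
eef_pos: [465.3, -144.5, 47.9]
eef_rot: [-3.142, 0.0, 3.071]
wrist_force: [-0.1, 0.3, -0.8]
finger_gap: 15.8
finger_force: 45.0
```

Call:
{"api": "arm_command", "payload": {
  "steps": [
    [0, 0, 0, 1, 0],
    [0, 0, 0, 2, 0],
    [0, 0, 0, 2, 0]
  ]
}}

```text
clock: 66.95
eef_pos: [465.2, -144.4, 45.9]
eef_rot: [-3.142, 0.0, 3.071]
wrist_force: [0.1, -0.5, -1.4]
finger_gap: 15.5
finger_force: 45.0
```

Call:
{"api": "arm_command", "payload": {
  "steps": [
    [0, 0, 0, 1, 0],
    [0, 0, 0, 2, 0],
    [0, 0, 0, 2, 0]
  ]
}}

```text
clock: 67.32
eef_pos: [465.2, -144.4, 43.9]
eef_rot: [-3.142, 0.0, 3.072]
wrist_force: [0.4, 0.5, -0.8]
finger_gap: 15.9
finger_force: 45.0
```

Call:
{"api": "arm_command", "payload": {
  "steps": [
    [0, 0, 0, 0.4, 0],
    [0, 0, 0, 0.4, 0],
    [0.15, 0, 0, 0.4, 0],
    [0.25, 0, 0, 0.4, 0],
    [0.4, 0, 0, 0.4, 0],
    [0.6, 0, 0, 0.4, 0],
    [0.6, 0, 0, 0.4, 0],
    [0.6, 0, 0, 0.4, 0],
    [0.6, 0, 0, -20, 0],
    [0.6, 0, 0, -60, 0],
    [0.6, 30, 0, -120, 0],
    [0.6, 60, 0, -180, 0],
    [1, 70, 0, -240, 0],
    [1, 70, 0, -265, 0],
    [1, 70, 0, -265, 0],
    [1, 70, 0, -265, 0]
  ]
}}

```text
clock: 69.32
eef_pos: [395.1, -139.4, 307.7]
eef_rot: [3.141, -0.002, 3.072]
wrist_force: [0.4, 0.5, -0.1]
finger_gap: 92.3
finger_force: 0.0
```

```bash
python3 go.py; python3 caps.py; python3 - <<'E'
from h import *
c=snap('wrist','o.png')
m=best(c,'puller_grip',(465,-144),3)
print('puller',fit(c,m,B['puller'],(465,-144,-.07),3))
c=snap('scene')
m=best(c,'puller_grip',(465,-144),40)
print('puller scene',None if m is None else fit(c,m,B['puller'],(465,-144,-.07),3))
b=[(-9,19,-25,25,0,6),(-9,9,-6,6,6,36)]
for d in trace(c,'plate_tab')[:4]:
    q=ray(c,[d['rect'][:2]],6)[0]
    if np.hypot(*(q[:2]-[492,325]))<60: print('scene plate',d['p'],fit(c,d['region'],b,(490,325,.157),4))
E
```

```text
[ 395.1  -139.39  307.66] 3.0715 [ 0.4  0.5 -0.1] 92.3
scene blob [228 135  16  14] 132 z28 [ 565. -378.] z69 [ 579. -332.] z109 [ 594. -286.]
scene blob [238 148  27  25] 284 z28 [ 559. -296.] z69 [ 574. -254.] z109 [ 589. -213.]
top blob [464 223  14  13] 158 z28 [ 562. -378.] z69 [ 555. -365.] z109 [ 548. -353.]
top blob [444 225  14  13] 160 z28 [ 558. -323.] z69 [ 551. -312.] z109 [ 544. -301.]
top blob [426 227  14  14] 162 z28 [ 553. -275.] z69 [ 546. -266.] z109 [ 540. -256.]
puller (array([ 4.64881e+02, -1.44003e+02, -6.80000e-02]), np.float64(0.083))
puller scene None
scene plate 0.9 (array([4.86064e+02, 3.23862e+02, 1.49000e-01]), np.float64(0.213))
```

```bash
python3 -c "
from cell import job; print(job.sign_off())"
```

```text
the job is handed in; nothing more can be done
None
```

I handed the job in at about 70 s: caps 1, 4 and 5 were drawn with the puller and stand in the tray, the plate is fully home in its case, and the puller stands upright mid-mat (re-parked after it was knocked aside); the first plate grasp missed because the fingertips sit higher than stated, which lower grasps fixed.

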